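# Lock a block on the sloping cradle with a wedge and prove it

### The job

Lock the pale wooden block in the sloping cradle: pick up the dark wedge from the bench, lay it flat on the cradle's board with its thin end in the open, wide mouth of the gap between the block and the upper cheek, straight face towards the block, and drive it along the gap until the block is clamped hard, then let go of the wedge. After that prove the hold: with the fingertips push on the block's lower side, up the slope, with about 10 N for about half a second; the block must not shift. Leave the wedge tight in the gap and do not disturb the sanding block, the tape roll or the thread spool.

Things in the scene. Friction and masses are not known exactly. Their poses are not given: they have to be found in the camera images.
- cradle: Sloping cradle of plywood and hardwood, fixed. Its flat board (160 mm up the slope, 250 wide) is tilted 25 degrees, facing up and back to the robot. Origin: on the board's face, 31 mm above the bench, where the lower cheek's rubber face meets it. x: up the slope, away from the robot; y: level, to the left along the cheeks; z: square off the board. Board: z = 0, x -34 to 126, y -158 to 92 mm.
- lower_cheek (a point): Middle of the top of the lower cheek, the low bar against which the block rests; its inner 7 mm is a black rubber strip that gives about 1 mm for 8 N. Cradle's axes; cheek at x -24 to 0, y -64 to 86 mm, 14 mm high above the board. A stop 20 mm high at x 4 to 52, y 70 to 86 mm closes the seat at the +y end.
- upper_cheek (a point): On the top edge, at mid-length, of the inner face of the upper cheek (bar 140 mm long, 26 thick, 32 high above the board). Cradle's axes. This face is slanted: it lies at cradle x = 0.069 - 0.15 y (m), from y = -67 to +71 mm, and faces the block.
- gap_mouth (a point): Middle of the open mouth of the gap, on the board's face, at cradle x = 65, y = -60 mm. Cradle's axes. With the block against the lower cheek the gap is 26 mm wide here and narrows evenly to 8 mm at y = +60 mm. Beyond the mouth (towards -y) the board goes on bare for 95 mm.
- block: The load: pale wooden off-cut block, 52 x 121 x 35 mm, loose on the board, at the start within 5 mm of the lower cheek, long side along it. The upper 21 mm of its lower side stands free above the lower cheek. Origin: centre of its underside; these axes are turned 4.4 degrees from its sides (use those of block_mid).
- block_mid (a point): Centre of the block, half-way up (17 mm above its underside). Axes square to its sides: x across its 52 mm, up the slope; y along its 121 mm; z square off the board. Seated against the lower cheek it stands at cradle x = 26 mm.
- wedge: Dark wooden wedge, loose on the bench, 170 mm long, 40 high. Origin: underside, mid-length, in the plane of the straight face. x: along that face to the thin end; z up; the wood lies at negative y. 12 mm thick at the thin end (x = 85), thickening 0.15 mm per mm on the -y face to 29 mm at x = -30 mm; then a parallel tail to x = -85 mm.
- wedge_tail (a point): Centre of the wedge's tail (55 mm long, 29 thick, parallel sides), 20 mm above its underside, at wedge x = -57.5, y = -14.6 mm: grip it here, across the thickness; it stays outside the gap. Wedge's axes.
- wedge_tip (a point): Middle of the wedge's thin end face, 20 mm above its underside. Wedge's axes. Laid with wedge x along cradle y, the slanted face matches the upper cheek and first touches both with this point near cradle y = 33 mm. Driven on along the gap with 15 to 20 N it goes some 10 mm farther as the rubber gives, clamps well, and stays tight when let go.
- sanding_block: Bystander: brown cork sanding block, 71 x 100 x 25 mm, lying on the bench to the right; origin at the centre of its underside.
- masking_tape: Bystander: roll of tan tape, 91 mm across, 25 mm high, lying flat to the left; origin at the centre of its underside.
- spool: Bystander: brown thread spool, 42 mm across, 45 mm high, standing to the left; origin at the centre of its underside.
Mind the look-alikes: they are no part of the job. Of the things that look like the wedge, the larger one is meant.

How it is judged:
By the outcome, as a careful person would: the job done as asked, in the order asked, and still so for the second after the job is handed in, with the robot touching nothing.
It also fails if it takes over 72 s, if anything falls off the work surface, if the arm or the gripper's body presses on something with over 40 N, if the wrist force passes 120 N, or if a joint passes its speed limit or range.

### The arm

A 6-joint arm with a two-finger parallel gripper is mounted at the origin on a cart in front of the work surface, level with it; the furniture and walls round the work are solid. World frame = base frame: x ahead of the robot, y to its left, z up, the work surface at z = 0. Lengths are in mm, angles in rad, forces in N, time in s.
With the tool pointing down it reaches from about 350 to 975 mm from the base axis. Payload 7.1 kg.
Tool frame: the origin (TCP) lies on the mounting face of the last link; the fingertips stand 182 mm ahead of it and the grasp point (between the pads) lies 163 mm ahead of it (ctrl.finger_overhang is the distance from the TCP to the fingertips, in mm); z points along the fingers, y is the direction in which the jaws open and shut (so a half turn about z gives the same grasp; the last joint's range is limited). The gripper opens to 88 mm and grips with 3 to 60 N. Pads are 20 mm wide; open, the fingers measure 115 mm over their backs; the gripper's body (75 mm by 178 mm) begins 61 mm behind the grasp point.
Start: joints at [-1.259, 0.423, 1.63, -0, 1.089, -0.019], TCP at [203.017, -591.092, 404.675] pointing down, gripper open.
Joint ranges: [-3, 3], [-0.9, 2.11], [0.09, 2.58], [-1.31, 4.45], [0.11, 2.69], [-2.54, 2.54]. Speed limits (rad/s): [2.39, 2.39, 3.01, 3.14, 3.14, 3.14].

### API

Orientations are given as a rotation vector (axis times angle).
In Python, from workcell import ctrl, viewer, recognise gives the robot as it stands.
- The arm moves only by the shell command python3 -m handwheel 'ROWS'. ROWS is JSON, a list of rows, each an object of numbers: "gripper": the closure, from 0 (fully open) to 1 (shut); "tx", "ty", "tz": the shift along the tool's x, y, z in m; "rx", "ry", "rz": the turn, a rotation vector about the tool's x, y, z in degrees. In form: [{"gripper": .., "tx": .., "ty": .., "tz": .., "rx": .., "ry": .., "rz": ..}, ...]. A call has 1 to 8 rows; each row shifts and turns the commanded pose from where the row before left it, along the tool's axes as they then stand; what a row does not reach is not made up. A row lasts 1/8 s, in which the tool goes at most 62.5 mm and 10.7 degrees, less where a joint would pass 70% of its speed; a pose out of reach is approached as far as the arm can. A call with a gripper value outside its range is refused whole. The fingers move at their own pace and stop on an object; the grip force is fixed at half the most. Time passes only in rows, so rows that do not move let the fingers close. It gives the time, the measured TCP pose, the force and the opening at its end, in the units of the state.
- ctrl.get_obs(): the state, without advancing time (a new reading comes with each control period).
- viewer.get_image(name): name is "side" or "top" or "wrist"; returns a dict with "image" (400x640x3 uint8, red, green, blue), "range_z" (400x640 float32, mm along the optical axis (not along the pixel's ray), 0 where there is no reading), "vfov" (degrees; the focal length in pixels is half the picture's height over the tangent of half this angle, whatever the lens; pixels are square), "cx", "cy" (the principal point, pixels), "k1" (the pictures are not rectified: a ray, as slopes to the right and down, at radius r is drawn at 1 + k1 r^2 times it, then the intrinsics apply), "extrinsics" (4x4, takes a point from world to camera coordinates); the wrist camera has in their place "T_tool_cam" (4x4, takes a point from camera to tool coordinates, whose origin is the TCP and whose axes are the flange's). Camera axes: x right, y up, looking along -z (the intrinsics and any distortion apply to the point x, -y, -z); pixel columns grow to the right and rows downward; lengths in mm; the calibration is good to about 2 mm. A picture is of the moment at which its call begins: read the wrist's pose just before it.
- ctrl.close_job(): hands the job in, once; it reports no verdict.
Trained networks look in a picture, given as the dict that the camera call returned (one of the last four; its "shot" number tells which), for a name from the list of things; names that differ only in an ending like _2 or _b are one class to them, and where a whole thing is asked for, a point or a joint stands for the part that bears it (a point fixed in the world has none). Each returns a list of dicts, best first, with "p" (0 to 1); they miss things now and then, are a little off and sometimes report something else, mostly with a low value. They report only what shows in the picture. A call takes as long as a camera call. They do not tell look-alikes from the thing itself.
- recognise(picture, name): "xy" ([column, row] as shares, 0 to 1, of the picture: columns of its width, rows of its height, amid what is visible of it).
The state is a dict: "t": time; "qpos": joint angles; "qvel": joint speeds; "joint_torque": joint torques, N m; "ee_pos": TCP position; "orientation": TCP orientation; "ft_force": force on the tool from outside, world axes, zero at the start; "moment": the same for the moment, N m; "width": finger opening in mm.
Only numpy, scipy, OpenCV 4.12 (cv2) and the standard library are available. Lean on these libraries where they do the work, as an engineer would, in place of code of your own. Each camera call takes 0.05 s, during which the arm holds its last target.

## Working session

There is one attempt and no reset: what is moved stays moved. The work goes in short steps, Python scripts to look and compute and a shell command to move; the robot and the scene stay as the last step left them, time stands still between calls to the robot, and variables do not carry over. Pictures are saved under pics/ and viewed, and the job is handed in when it is done.

```bash
ls; mkdir -p pics; python3 - <<'E'
from workcell import ctrl, viewer, recognise
import cv2,numpy as np
o=ctrl.get_obs();print({k:np.round(v,3) for k,v in o.items()}, ctrl.finger_overhang)
for n in ["top","side"]:
    d=viewer.get_image(n);cv2.imwrite(f"pics/{n}0.png",d["image"][:,:,::-1])
    print(n,d["vfov"],d["cx"],d["cy"],d["k1"],np.round(d["extrinsics"],4).tolist())
    for w in ["wedge","wedge_tail","wedge_tip","block","block_mid","gap_mouth","upper_cheek","lower_cheek","cradle","sanding_block","masking_tape","spool"]:
        print(w,[(round(r["p"],2),np.round(np.array(r["xy"])*[640,400]).tolist()) for r in recognise(d,w)])
E
```

```text
pics
{'t': np.float64(0.0), 'qpos': array([-1.259,  0.424,  1.631, -0.   ,  1.089, -0.019]), 'qvel': array([0.001, 0.   , 0.   , 0.001, 0.001, 0.   ]), 'joint_torque': array([ 0.0000e+00, -5.4463e+01, -2.7366e+01,  6.4000e-02,  2.3000e-02,
       -0.0000e+00]), 'ee_pos': array([ 202.946, -590.834,  403.899]), 'orientation': array([-3.097, -0.517,  0.   ]), 'ft_force': array([-0.136,  0.81 ,  0.681]), 'moment': array([ 0.028,  0.022, -0.034]), 'width': np.float64(87.539)} 182.0
top 44.93036637296589 319.0587768532756 195.5145892019822 -0.04559459363434524 [[0.0056, -0.9999, 0.0087, -56.6243], [0.9954, 0.0064, 0.096, -581.6512], [-0.0961, 0.0081, 0.9953, -1404.05], [0.0, 0.0, 0.0, 1.0]]
wedge [(0.75, [338.0, 249.0]), (0.63, [403.0, 220.0])]
wedge_tail [(0.82, [336.0, 252.0]), (0.58, [405.0, 222.0])]
wedge_tip [(0.73, [407.0, 219.0]), (0.54, [338.0, 254.0])]
block [(0.68, [261.0, 186.0])]
block_mid [(0.74, [262.0, 184.0]), (0.43, [407.0, 219.0])]
gap_mouth [(0.6, [279.0, 167.0])]
upper_cheek [(0.7, [280.0, 168.0])]
lower_cheek [(0.97, [279.0, 165.0])]
cradle [(0.59, [280.0, 167.0])]
sanding_block [(0.59, [451.0, 178.0])]
masking_tape []
spool [(0.54, [185.0, 238.0])]
side 57.095931991078444 324.9388679796204 200.0789315726882 -0.02232693796943744 [[-0.8707, -0.4916, -0.0158, 480.0883], [0.22, -0.4181, 0.8814, -198.7868], [-0.4399, 0.7639, 0.4721, -842.8259], [0.0, 0.0, 0.0, 1.0]]
wedge [(0.91, [378.0, 215.0]), (0.84, [378.0, 184.0])]
wedge_tail [(0.93, [380.0, 216.0])]
wedge_tip [(0.88, [375.0, 219.0]), (0.59, [378.0, 184.0])]
block [(0.94, [284.0, 219.0])]
block_mid [(0.65, [282.0, 221.0]), (0.65, [281.0, 309.0])]
gap_mouth [(0.78, [272.0, 217.0])]
upper_cheek [(0.76, [273.0, 219.0])]
lower_cheek [(0.92, [274.0, 216.0])]
cradle [(0.92, [274.0, 219.0])]
sanding_block [(0.75, [359.0, 165.0])]
masking_tape [(0.97, [237.0, 280.0]), (0.24, [358.0, 166.0])]
spool [(0.69, [280.0, 311.0])]
```

View pics/top0.png

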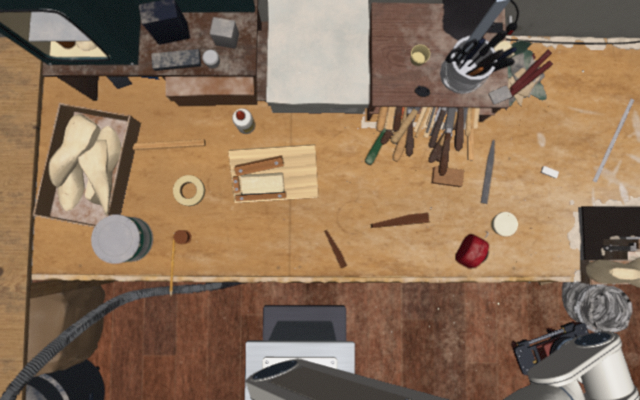

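View pics/side0.png

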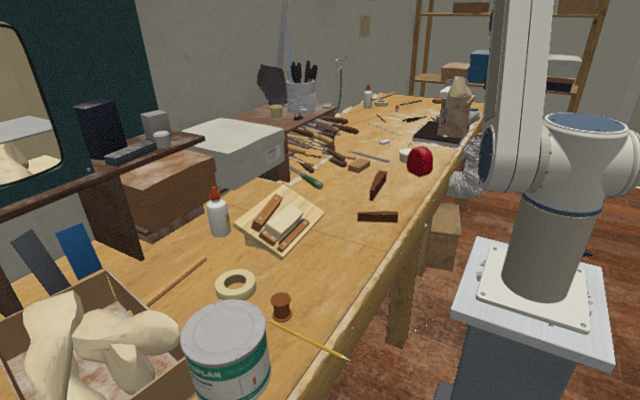

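Candidates for the wedge in the top view are the long dark one at (400,220) and the shorter one at (335,249). I'll measure both and look at a close crop.

```bash
cat > h.py <<'E'
from workcell import ctrl, viewer, recognise
import cv2,numpy as np
from scipy.spatial.transform import Rotation as R
np.set_printoptions(suppress=True,precision=2)
def shot(n):
    o=ctrl.get_obs(); d=viewer.get_image(n); d["obs"]=o
    f=200/np.tan(np.radians(d["vfov"]/2)); d["K"]=np.array([[f,0,d["cx"]],[0,f,d["cy"]],[0,0,1]])
    if "extrinsics" in d: d["Twc"]=np.linalg.inv(d["extrinsics"])
    else:
        T=np.eye(4);T[:3,:3]=R.from_rotvec(o["orientation"]).as_matrix();T[:3,3]=o["ee_pos"];d["Twc"]=T@d["T_tool_cam"]
    return d
def cloud(d):
    # world point per pixel, image shape
    v,u=np.mgrid[0:400,0:640]
    k1=d["k1"]
    x=(u-d["K"][0,2])/d["K"][0,0];y=(v-d["K"][1,2])/d["K"][0,0]
    rd=np.hypot(x,y);r=rd.copy()
    for _ in range(20): r=rd/(1+k1*r*r)
    s=np.where(rd>0,r/np.maximum(rd,1e-9),1);x=x*s;y=y*s
    z=d["range_z"]
    P=np.stack([x*z,-y*z,-z,np.ones_like(z)],-1)@d["Twc"].T
    P=P[...,:3];P[z<=0]=np.nan
    return P
def proj(d,p):
    p=np.atleast_2d(p);c=(np.c_[p,np.ones(len(p))]@np.linalg.inv(d["Twc"]).T)[:,:3]
    x=c[:,0]/-c[:,2];y=-c[:,1]/-c[:,2];s=1+d["k1"]*(x*x+y*y)
    return np.c_[x*s*d["K"][0,0]+d["K"][0,2],y*s*d["K"][0,0]+d["K"][1,2]]
def save(d,name,crop=None,scale=1):
    im=d["image"][:,:,::-1]
    if crop: x0,y0,x1,y1=crop;im=im[y0:y1,x0:x1]
    cv2.imwrite("pics/"+name,cv2.resize(im,None,fx=scale,fy=scale,interpolation=cv2.INTER_CUBIC))
E
python3 - <<'E'
from h import *
d=shot("top");P=cloud(d);np.savez("top0.npz",P=P)
save(d,"topcrop.png",(310,190,470,280),5)
for nm,(x0,y0,x1,y1) in dict(long=(365,205,435,233),short=(318,225,352,272)).items():
    Q=P[y0:y1,x0:x1].reshape(-1,3);c=d["image"][y0:y1,x0:x1].reshape(-1,3).astype(int)
    m=(c.sum(1)<230)&(Q[:,2]>20)
    q=Q[m]; 
    print(nm,m.sum(),np.nanmedian(Q[:,2]),q[:,2].mean(),np.percentile(q[:,2],[5,50,95]))
    r=cv2.minAreaRect(q[:,:2].astype(np.float32));print(r,cv2.boxPoints(r).tolist())
for p in [(188,190),(181,237),(447,177),(262,184),(279,167)]: print(p,P[p[1],p[0]])
# board cloud
Q=P[150:203,230:318]; print(Q[::6,::8].round(0).tolist())
E
```

```text
long 372 1.4728199606427097 40.109751863673665 [34.98 40.42 44.33]
((510.4936218261719, -289.3442687988281), (24.84563446044922, 165.92611694335938), 6.03396463394165) [[489.418701171875, -208.14671325683594], [506.86053466796875, -373.1535339355469], [531.5685424804688, -370.54180908203125], [514.126708984375, -205.53500366210938]]
short 175 0.9489362931612959 29.161422645794737 [24.76 29.06 34.19]
((426.68939208984375, -99.72885131835938), (115.87003326416016, 15.847225189208984), 26.875225067138672) [[371.4299011230469, -118.85050964355469], [378.5935974121094, -132.9861297607422], [481.9488830566406, -80.60719299316406], [474.7851867675781, -66.47157287597656]]
(188, 190) [599.06 343.73  -1.34]
(181, 237) [456.57 346.2   50.35]
(447, 177) [ 640.36 -435.86   25.96]
(262, 184) [609.4  111.    76.71]
(279, 167) [661.99  64.44  57.2 ]
[[[707.0, 205.0, 81.0], [707.0, 181.0, 82.0], [707.0, 158.0, 84.0], [706.0, 134.0, 88.0], [707.0, 112.0, 82.0], [707.0, 89.0, 86.0], [708.0, 66.0, 78.0], [709.0, 43.0, 78.0], [708.0, 20.0, 79.0], [708.0, -3.0, 81.0], [709.0, -26.0, 79.0]], [[689.0, 204.
[... 1194 characters left out ...]
.0, 5.0], [605.0, 182.0, 62.0], [603.0, 157.0, 76.0], [604.0, 134.0, 73.0], [604.0, 111.0, 76.0], [604.0, 88.0, 74.0], [605.0, 66.0, 70.0], [609.0, 45.0, 33.0], [609.0, 21.0, 33.0], [610.0, -2.0, 31.0], [610.0, -26.0, 34.0]], [[593.0, 215.0, 4.0], [588.0, 183.0, 53.0], [587.0, 158.0, 66.0], [588.0, 135.0, 62.0], [588.0, 112.0, 65.0], [588.0, 89.0, 65.0], [591.0, 68.0, 38.0], [591.0, 45.0, 33.0], [593.0, 21.0, 22.0], [592.0, -2.0, 26.0], [593.0, -26.0, 20.0]], [[575.0, 215.0, 0.0], [572.0, 185.0, 40.0], [572.0, 162.0, 38.0], [573.0, 138.0, 36.0], [573.0, 115.0, 37.0], [573.0, 92.0, 33.0], [573.0, 68.0, 36.0], [574.0, 45.0, 23.0], [575.0, 21.0, 19.0], [576.0, -2.0, 13.0], [577.0, -26.0, 1.0]]]
```

View pics/topcrop.png

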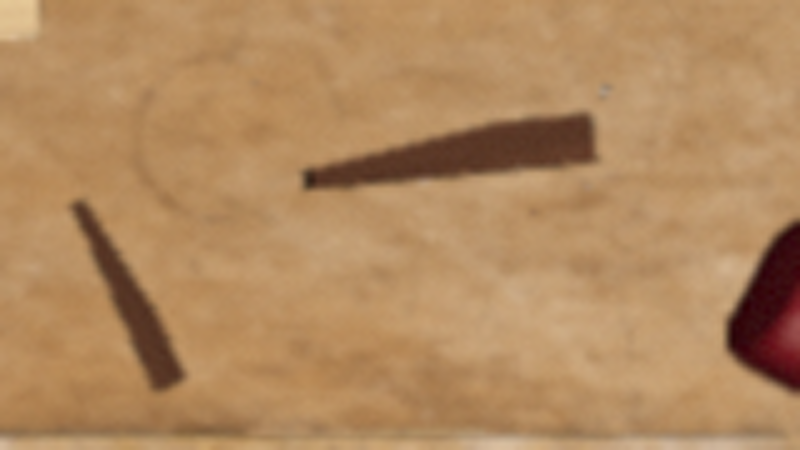

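The long dark one at (400,220) is about 170 mm long and 40 high, with its thin end to the left and straight face towards the robot. The one at (335,249) is about 116 mm long and 30 high, so it's the look-alike. Next I'll go above the wedge for a wrist view.

```bash
cat >> h.py <<'E'
def pose(o=None):
    o=o or ctrl.get_obs();T=np.eye(4);T[:3,:3]=R.from_rotvec(o["orientation"]).as_matrix();T[:3,3]=o["ee_pos"];return T
def tgt(point,x,z):
    "TCP pose with grasp point at point, tool x and z axes"
    z=np.array(z,float)/np.linalg.norm(z);x=np.array(x,float);x-=z*(x@z);x/=np.linalg.norm(x)
    T=np.eye(4);T[:3,:3]=np.c_[x,np.cross(z,x),z];T[:3,3]=np.array(point)-163*z;return T
def delta(T1,T0=None):
    T0=pose() if T0 is None else T0
    D=np.linalg.inv(T0)@T1
    print("shift m",(D[:3,3]/1000).round(4),"turn deg",R.from_matrix(D[:3,:3]).as_rotvec(degrees=True).round(2));return D
E
python3 - <<'E'
from h import *
delta(tgt([505,-330,190],[-.06,1,0],[0,0,-1]))
d=shot("wrist");print(d["vfov"],d["T_tool_cam"].round(3).tolist())
E
```

```text
shift m [ 0.37 -0.15  0.05] turn deg [ -0.    -0.   -74.48]
59.52848899063425 [[-0.001, 0.962, 0.273, 74.319], [1.0, 0.001, 0.001, 0.042], [0.001, 0.273, -0.962, 20.286], [0.0, 0.0, 0.0, 1.0]]
```

```bash
python3 -m handwheel '[{"gripper":0,"tx":0.046,"ty":-0.0188,"tz":0.006},{"gripper":0,"tx":0.046,"ty":-0.0188,"tz":0.006},{"gripper":0,"tx":0.046,"ty":-0.0188,"tz":0.006},{"gripper":0,"tx":0.046,"ty":-0.0188,"tz":0.006},{"gripper":0,"tx":0.046,"ty":-0.0188,"tz":0.006},{"gripper":0,"tx":0.046,"ty":-0.0188,"tz":0.006},{"gripper":0,"tx":0.046,"ty":-0.0188,"tz":0.006},{"gripper":0,"tx":0.046,"ty":-0.0188,"tz":0.006}]'
python3 -m handwheel '[{"gripper":0,"rz":-10.6},{"gripper":0,"rz":-10.6},{"gripper":0,"rz":-10.6},{"gripper":0,"rz":-10.6},{"gripper":0,"rz":-10.6},{"gripper":0,"rz":-10.6},{"gripper":0,"rz":-10.6},{"gripper":0}]'
python3 - <<'E'
from h import *
delta(tgt([505,-330,190],[-.06,1,0],[0,0,-1]))
d=shot("wrist");save(d,"w1.png");P=cloud(d);np.savez("w1.npz",P=P)
c=d["image"].astype(int);m=(c.sum(2)<230)&(P[...,2]>25)&(P[...,2]<60);print(m.sum())
E
```

```text
shift m [ 0.37 -0.15  0.05] turn deg [  0.     0.   -74.48]
792$[0]: bad value
$[0]: bad value
```

View pics/w1.png

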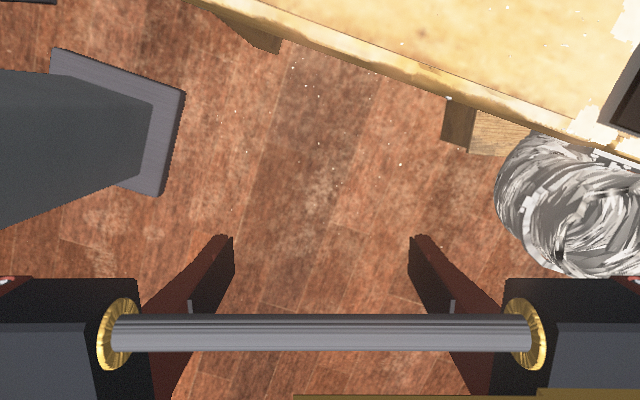

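The move was refused and the view still shows the start position (floor and bench edge). Probably every key is needed in each row.

```bash
python3 -m handwheel '[{"gripper":0.0,"tx":0.046,"ty":-0.0188,"tz":0.006,"rx":0.0,"ry":0.0,"rz":0.0}]'; python3 -m handwheel '[{"gripper":0.01,"tx":0.046,"ty":-0.0188,"tz":0.006,"rx":0,"ry":0,"rz":0}]'
```

```text
t: 1.58
ee_pos: [239.4, -559.7, 399.1]
orientation: [3.097, 0.511, 0.0]
ft_force: [0.2, -1.1, -1.4]
width: 88.0
t: 1.7
ee_pos: [278.2, -525.2, 392.6]
orientation: [3.099, 0.515, 0.0]
ft_force: [0.3, 0.4, -0.3]
width: 87.0
```

```bash
python3 -m handwheel '[{"gripper":0,"tx":0.046,"ty":-0.0188,"tz":0.006,"rx":0,"ry":0,"rz":0},{"gripper":0,"tx":0.046,"ty":-0.0188,"tz":0.006,"rx":0,"ry":0,"rz":0},{"gripper":0,"tx":0.046,"ty":-0.0188,"tz":0.006,"rx":0,"ry":0,"rz":0},{"gripper":0,"tx":0.046,"ty":-0.0188,"tz":0.006,"rx":0,"ry":0,"rz":0},{"gripper":0,"tx":0.046,"ty":-0.0188,"tz":0.006,"rx":0,"ry":0,"rz":0},{"gripper":0,"tx":0.046,"ty":-0.0188,"tz":0.006,"rx":0,"ry":0,"rz":0}]'
python3 -m handwheel '[{"gripper":0,"tx":0,"ty":0,"tz":0,"rx":0,"ry":0,"rz":-10.6},{"gripper":0,"tx":0,"ty":0,"tz":0,"rx":0,"ry":0,"rz":-10.6},{"gripper":0,"tx":0,"ty":0,"tz":0,"rx":0,"ry":0,"rz":-10.6},{"gripper":0,"tx":0,"ty":0,"tz":0,"rx":0,"ry":0,"rz":-10.6},{"gripper":0,"tx":0,"ty":0,"tz":0,"rx":0,"ry":0,"rz":-10.6},{"gripper":0,"tx":0,"ty":0,"tz":0,"rx":0,"ry":0,"rz":-10.6},{"gripper":0,"tx":0,"ty":0,"tz":0,"rx":0,"ry":0,"rz":-10.6},{"gripper":0,"tx":0,"ty":0,"tz":0,"rx":0,"ry":0,"rz":0}]'
python3 - <<'E'
from h import *
delta(tgt([505,-330,190],[-.06,1,0],[0,0,-1]))
d=shot("wrist");save(d,"w2.png");P=cloud(d);np.savez("w2.npz",P=P,im=d["image"])
c=d["image"].astype(int);m=(c.sum(2)<230)&(P[...,2]>25)&(P[...,2]<60);print(m.sum())
E
```

```text
t: 2.45
ee_pos: [503.4, -328.2, 356.6]
orientation: [3.098, 0.517, 0.0]
ft_force: [0.1, -0.8, -0.5]
width: 87.5
t: 3.45
ee_pos: [502.2, -329.3, 356.7]
orientation: [2.161, 2.28, 0.0]
ft_force: [-0.1, -0.1, 0.4]
width: 87.7
shift m [-0.  0.  0.] turn deg [ 0.    0.   -0.38]
2488
```

View pics/w2.png

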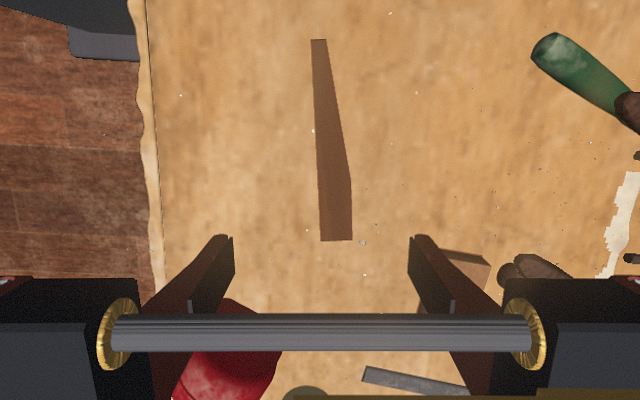

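The wrist view shows the wedge with its thin end at (318,40), tail end at (336,240), and straight face on the left (robot side). Now I'll measure it.

```bash
sed -i 's/print("shift m",(D\[:3,3\]\/1000).round(4)/print("shift mm",D[:3,3].round(1)/' h.py
cat > wedge.py <<'E'
from h import *
def wedge(P,im,box):
    x0,y0,x1,y1=box;Q=P[y0:y1,x0:x1].reshape(-1,3);c=im[y0:y1,x0:x1].reshape(-1,3).astype(int)
    m=(c[:,0]<135)&(Q[:,2]>30)&(Q[:,2]<52);return Q[m]
if __name__=="__main__":
    a=np.load("w2.npz");q=wedge(a["P"],a["im"],(290,20,380,260))
    print(len(q),np.percentile(q[:,2],[2,50,98]),np.nanmedian(a["P"][60:200,180:280,2]))
    r=cv2.minAreaRect(q[:,:2].astype(np.float32));print(cv2.boxPoints(r))
    # straight face edge: min x per y-bin
    e=[];
    for y in np.arange(-375,-200,5):
        s=q[abs(q[:,1]-y)<2.5]
        if len(s)>5: e.append((y,np.percentile(s[:,0],3),np.percentile(s[:,0],97)))
    e=np.array(e);print(e)
E
python3 wedge.py
```

```text
5215 [38.1  39.57 41.01] -0.6520557358386156
[[ 487.52 -209.05]
 [ 504.1  -377.56]
 [ 532.58 -374.76]
 [ 515.99 -206.25]]
[[-375.    504.39  530.68]
 [-370.    504.9   531.14]
 [-365.    503.64  530.33]
 [-360.    503.53  529.86]
 [-355.    502.63  529.51]
 [-350.    502.92  529.13]
 [-345.    501.16  528.5 ]
 [-340.    501.55  528.13]
 [-335.    500.69  526.94]
 [-330.    500.62  527.09]
 [-325.    499.44  526.28]
 [-320.    499.67  525.88]
 [-315.    499.04  524.75]
 [-310.    498.31  523.85]
 [-305.    497.62  522.07]
 [-300.    497.1   521.13]
 [-295.    496.81  519.87]
 [-290.    496.38  518.54]
 [-285.    495.5   517.38]
 [-280.    495.25  516.2 ]
 [-275.    494.86  514.94]
 [-270.    493.96  513.81]
 [-265.    493.72  512.27]
 [-260.    493.42  511.15]
 [-255.    492.4   509.57]
 [-250.    492.15  508.5 ]
 [-245.    491.94  507.28]
 [-240.    490.86  506.11]
 [-235.    490.64  505.02]
 [-230.    490.39  503.91]
 [-225.    489.35  502.81]
 [-220.    489.14  501.01]
 [-215.    488.85  499.94]
 [-210.    488.17  498.84]]
```

Tail centre is about (515.5, −348.6) and the wedge's x direction about (−0.098, 0.995). Next, one close look at the cradle before grasping.

```bash
python3 - <<'E'
from h import *
delta(tgt([620,10,377],[-.06,1,0],[0,0,-1]))
E
```

```text
shift mm [ 332.9  135.  -183.3] turn deg [ 0.01  0.   -0.5 ]
```

```bash
python3 -m handwheel '[{"gripper":0,"tx":0.042,"ty":0.017,"tz":-0.023,"rx":0,"ry":0,"rz":0},{"gripper":0,"tx":0.042,"ty":0.017,"tz":-0.023,"rx":0,"ry":0,"rz":0},{"gripper":0,"tx":0.042,"ty":0.017,"tz":-0.023,"rx":0,"ry":0,"rz":0},{"gripper":0,"tx":0.042,"ty":0.017,"tz":-0.023,"rx":0,"ry":0,"rz":0},{"gripper":0,"tx":0.042,"ty":0.017,"tz":-0.023,"rx":0,"ry":0,"rz":0},{"gripper":0,"tx":0.042,"ty":0.017,"tz":-0.023,"rx":0,"ry":0,"rz":0},{"gripper":0,"tx":0.042,"ty":0.017,"tz":-0.023,"rx":0,"ry":0,"rz":0},{"gripper":0,"tx":0.042,"ty":0.017,"tz":-0.023,"rx":0,"ry":0,"rz":0}]'
python3 -m handwheel '[{"gripper":0,"tx":0,"ty":0,"tz":0,"rx":0,"ry":0,"rz":0},{"gripper":0,"tx":0,"ty":0,"tz":0,"rx":0,"ry":0,"rz":0}]'
python3 - <<'E'
from h import *
d=shot("wrist");save(d,"w3.png");P=cloud(d);np.savez("w3.npz",P=P,im=d["image"],Twc=d["Twc"],K=d["K"],k1=d["k1"])
E
```

```text
t: 4.5
ee_pos: [619.7, 15.1, 541.5]
orientation: [2.164, 2.277, 0.0]
ft_force: [-0.4, -0.7, 0.3]
width: 87.6
t: 4.75
ee_pos: [619.2, 13.4, 539.9]
orientation: [-2.161, -2.28, 0.002]
ft_force: [0.3, -0.1, -0.1]
width: 88.0
```

View pics/w3.png

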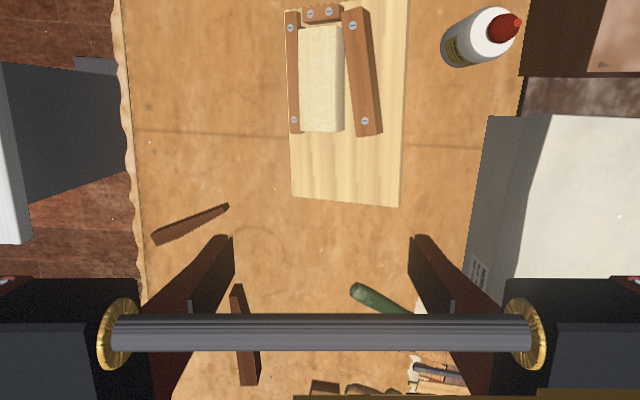

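```bash
python3 - <<'E'
from h import *
a=np.load("w3.npz");im=a["im"][0:215,270:420,::-1]
cv2.imwrite("pics/w3z1.png",cv2.resize(im[:110],None,fx=5.3,fy=5.3,interpolation=cv2.INTER_CUBIC))
cv2.imwrite("pics/w3z2.png",cv2.resize(im[105:],None,fx=5.3,fy=5.3,interpolation=cv2.INTER_CUBIC))
E
```

```text
(no output)
```

View pics/w3z1.png

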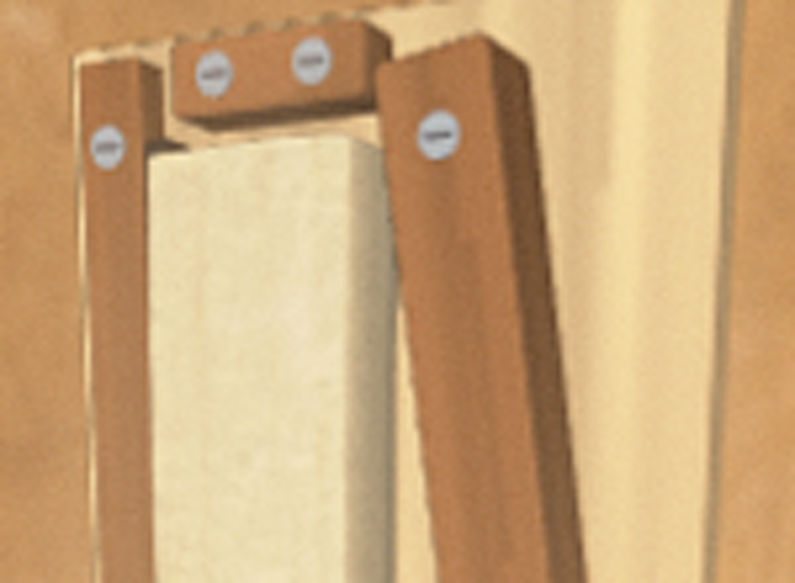

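View pics/w3z2.png

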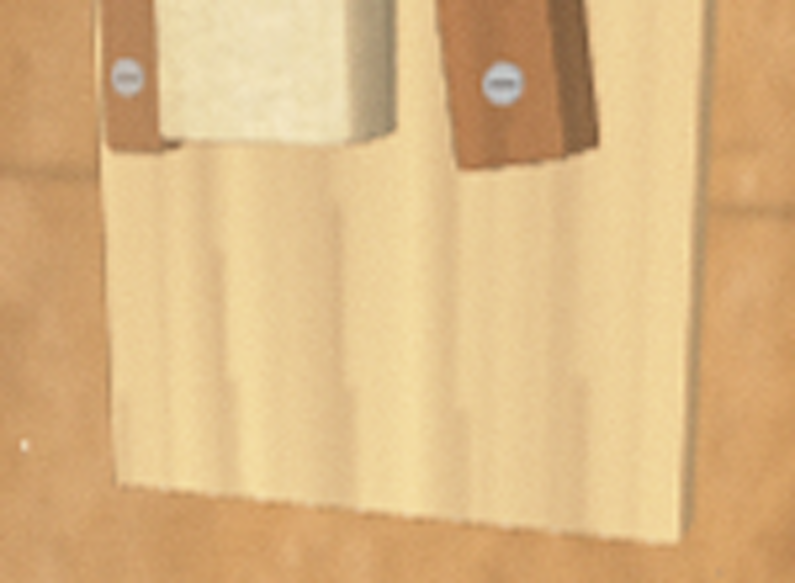

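```bash
cat > fit.py <<'E'
from h import *
from scipy.optimize import least_squares
a=np.load("w3.npz");d=dict(Twc=a["Twc"],K=a["K"],k1=float(a["k1"]))
A=lambda u,v:(270+u/5.3-.4,v/5.3-.4)
B=lambda u,v:(270+u/5.3-.4,105+v/5.3-.4)
F=[((-34,-158,0),B(118,487)),((126,-158,0),B(682,543)),((-34,92,0),A(73,50)),((-24,86,14),A(80,65)),((0,86,14),A(137,58)),
((-24,-64,14),B(107,150)),((0,-64,14),B(160,150)),((79.05,-67,32),B(458,170)),((58.35,71,32),A(380,68)),((4,86,20),A(175,42)),((52,86,20),A(362,20)),((52,70,20),A(364,100)),((4,70,20),A(178,118))]
X=np.array([f[0] for f in F],float);U=np.array([f[1] for f in F])
t=np.radians(25)
def cr(p):
    c,s=np.cos(p[0]),np.sin(p[0]);Z=np.array([[c,-s,0],[s,c,0],[0,0,1]])
    # cradle x up the slope: (cos25,0,sin25); y left ; z=(-sin25,0,cos25)
    M=np.array([[np.cos(t),0,-np.sin(t)],[0,1,0],[np.sin(t),0,np.cos(t)]]);return Z@M
w=lambda p,X,z=31:X@cr(p).T+[p[1],p[2],z]
r=least_squares(lambda p:(proj(d,w(p,X))-U).ravel(),[0,590,100],loss="soft_l1")
print(np.degrees(r.x[0]),r.x[1:]);print((proj(d,w(r.x,X))-U).round(1).tolist())
r4=least_squares(lambda p:(proj(d,w(p,X,p[3]))-U).ravel(),[0,590,100,31],loss="soft_l1");print("z free",np.degrees(r4.x[0]),r4.x[1:])
p=r.x
T=np.eye(4);T[:3,:3]=cr(p);T[:3,3]=[p[1],p[2],31];np.save("cradle.npy",T);print(T)
Bx=np.array([(-26,60.5,35),(26,60.5,35),(-26,-60.5,35),(26,-60.5,35)],float);BU=np.array([A(150,155),A(350,137),B(158,140),B(348,145)])
def bw(q):
    c,s=np.cos(q[0]),np.sin(q[0]);Y=Bx.copy();Y[:,:2]=Bx[:,:2]@np.array([[c,s],[-s,c]])+q[1:];return w(p,Y)
b=least_squares(lambda q:(proj(d,bw(q))-BU).ravel(),[0,26,0]);print("block yaw,x,y",np.degrees(b.x[0]),b.x[1:],(proj(d,bw(b.x))-BU).round(1).tolist())
P=a["P"]
Q=P.reshape(-1,3);C=(Q-T[:3,3])@T[:3,:3]
m=(C[:,0]>-20)&(C[:,0]<115)&(C[:,1]<-85)&(C[:,1]>-150)&(abs(C[:,2])<15);print("board z",m.sum(),np.median(C[m,2]),np.linalg.lstsq(np.c_[C[m,:2],np.ones(m.sum())],C[m,2],rcond=None)[0])
m=(C[:,0]>5)&(C[:,0]<45)&(C[:,1]<45)&(C[:,1]>-45)&(abs(C[:,2]-35)<12);print("blk top z",np.median(C[m,2]))
E
python3 fit.py
python3 - <<'E'
# same fit of top cam comparison: project cradle into top image
from h import *
T=np.load("cradle.npy");d=shot("top")
X=np.array([(-34,-158,0),(126,-158,0),(-34,92,0),(126,92,0),(79.05,-67,32),(58.35,71,32),(0,-64,14),(0,86,14)],float)
u=proj(d,X@T[:3,:3].T+T[:3,3]);im=d["image"][:,:,::-1].copy();im=cv2.resize(im[130:220,215:330],None,fx=6.5,fy=6.5,interpolation=cv2.INTER_CUBIC)
for a,b in u: cv2.circle(im,(int((a-215+.5)*6.5),int((b-130+.5)*6.5)),4,(0,0,255),1)
cv2.imwrite("pics/topchk.png",im)
E
```

```text
4.152555044548744 [596.61 108.57]
[[-0.5, -0.1], [0.1, 0.9], [-0.5, 0.3], [-0.5, -0.6], [5.7, -1.8], [-0.2, 0.5], [5.4, 0.8], [0.5, 2.2], [-1.3, 1.2], [-0.9, -0.3], [0.9, -1.6], [0.6, -1.1], [-1.0, 0.2]]
z free 4.170060265455825 [596.6  108.91  27.43]
[[  0.9   -0.07  -0.42 596.61]
 [  0.07   1.    -0.03 108.57]
 [  0.42   0.     0.91  31.  ]
 [  0.     0.     0.     1.  ]]
block yaw,x,y -1.0329946139764634 [28.62  0.1 ] [[-1.6, -0.8], [1.3, -1.3], [-0.9, 1.0], [0.7, 1.6]]
board z 4339 -0.030252029291562416 [-0.   -0.   -0.06]
blk top z 34.30154690551621
```

View pics/topchk.png

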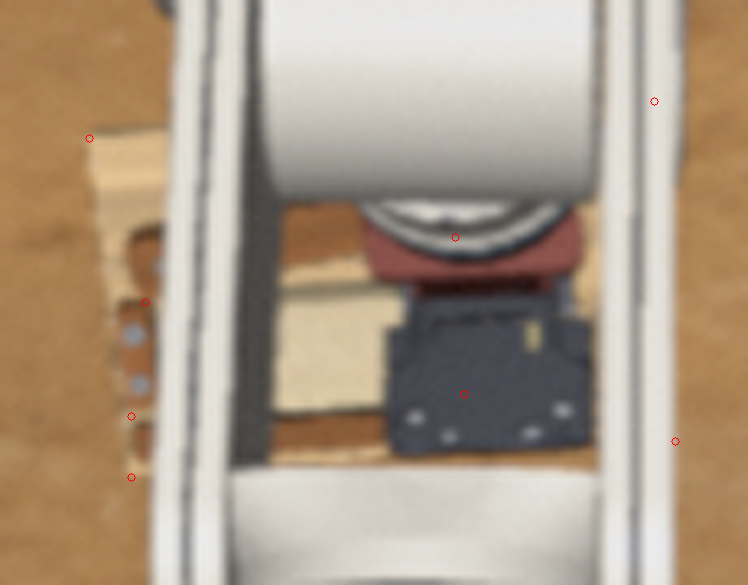

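The five-pixel residual comes from my picks at the lower cheek, where I clicked the wood edge and not the rubber edge (x = −7). I'll refit with that.

```bash
sed -i 's/((0,86,14)/((-7,86,14)/;s/((0,-64,14)/((-7,-64,14)/' fit.py; python3 fit.py
python3 - <<'E'
from h import *
x=np.array([-.098,.995,0])
print("above tail");delta(tgt([515.5,-348.6,100],x,[0,0,-1]))
E
```

```text
4.139881752657721 [596.74 108.59]
[[-0.5, -0.1], [0.2, 0.9], [-0.4, 0.3], [-0.4, -0.7], [0.8, -1.1], [-0.1, 0.4], [0.9, 0.7], [0.6, 2.2], [-1.1, 1.2], [-0.8, -0.3], [1.0, -1.6], [0.7, -1.1], [-0.9, 0.2]]
z free 4.162638723279067 [596.7  108.93  27.58]
[[  0.9   -0.07  -0.42 596.74]
 [  0.07   1.    -0.03 108.59]
 [  0.42   0.     0.91  31.  ]
 [  0.     0.     0.     1.  ]]
block yaw,x,y -1.0194802312602662 [28.48  0.09] [[-1.6, -0.8], [1.3, -1.3], [-0.9, 1.0], [0.7, 1.6]]
board z 4336 0.01328198279244423 [-0.   -0.   -0.01]
blk top z 34.3596015578362
above tail
shift mm [-355.2 -121.9  276.9] turn deg [-0.11  0.01 -2.6 ]
```

```bash
python3 -m handwheel '[{"gripper":0,"tx":-0.0444,"ty":-0.01524,"tz":0.0346,"rx":0,"ry":0,"rz":0},{"gripper":0,"tx":-0.0444,"ty":-0.01524,"tz":0.0346,"rx":0,"ry":0,"rz":0},{"gripper":0,"tx":-0.0444,"ty":-0.01524,"tz":0.0346,"rx":0,"ry":0,"rz":0},{"gripper":0,"tx":-0.0444,"ty":-0.01524,"tz":0.0346,"rx":0,"ry":0,"rz":0},{"gripper":0,"tx":-0.0444,"ty":-0.01524,"tz":0.0346,"rx":0,"ry":0,"rz":0},{"gripper":0,"tx":-0.0444,"ty":-0.01524,"tz":0.0346,"rx":0,"ry":0,"rz":0},{"gripper":0,"tx":-0.0444,"ty":-0.01524,"tz":0.0346,"rx":0,"ry":0,"rz":0},{"gripper":0,"tx":-0.0444,"ty":-0.01524,"tz":0.0346,"rx":0,"ry":0,"rz":0}]'
python3 -m handwheel '[{"gripper":0,"tx":0,"ty":0,"tz":0,"rx":0,"ry":0,"rz":-2.6},{"gripper":0,"tx":0,"ty":0,"tz":0,"rx":0,"ry":0,"rz":0}]'
python3 - <<'E'
from h import *
x=np.array([-.098,.995,0])
delta(tgt([515.5,-348.6,24],x,[0,0,-1]))
d=shot("wrist");save(d,"w4.png");P=cloud(d)
q=np.array([[515.5,-348.6,40]]);print(proj(d,q))
E
```

```text
t: 5.85
ee_pos: [515.5, -350.0, 262.3]
orientation: [-2.162, -2.278, 0.0]
ft_force: [0.4, -0.2, 0.2]
width: 88.1
t: 6.1
ee_pos: [515.9, -348.9, 262.8]
orientation: [-2.11, -2.325, 0.0]
ft_force: [-0.2, 0.8, 0.0]
width: 88.2
shift mm [ 0.3 -0.2 75.8] turn deg [-0.09 -0.08 -0.08]
[[321.52 226.85]]
```

View pics/w4.png

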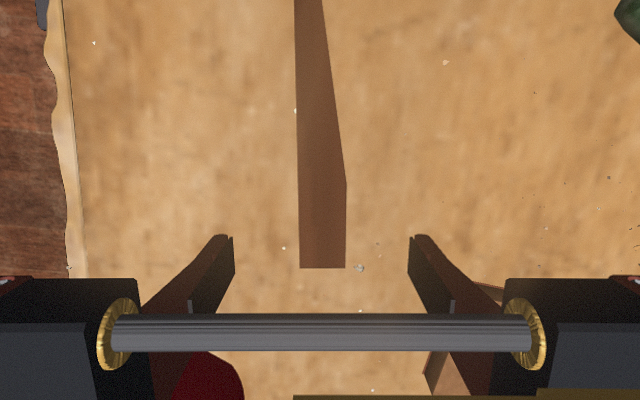

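The tail sits midway between the fingers: mid at (323,227), predicted (321.5,227). Going down to grip.

```bash
python3 -m handwheel '[{"gripper":0,"tx":0,"ty":0,"tz":0.03,"rx":0,"ry":0,"rz":0},{"gripper":0,"tx":0,"ty":0,"tz":0.03,"rx":0,"ry":0,"rz":0},{"gripper":0,"tx":0,"ty":0,"tz":0.0155,"rx":0,"ry":0,"rz":0},{"gripper":0,"tx":0,"ty":0,"tz":0,"rx":0,"ry":0,"rz":0}]'
python3 -m handwheel '[{"gripper":1,"tx":0,"ty":0,"tz":0,"rx":0,"ry":0,"rz":0},{"gripper":1,"tx":0,"ty":0,"tz":0,"rx":0,"ry":0,"rz":0},{"gripper":1,"tx":0,"ty":0,"tz":0,"rx":0,"ry":0,"rz":0},{"gripper":1,"tx":0,"ty":0,"tz":0,"rx":0,"ry":0,"rz":0},{"gripper":1,"tx":0,"ty":0,"tz":0,"rx":0,"ry":0,"rz":0},{"gripper":1,"tx":0,"ty":0,"tz":0,"rx":0,"ry":0,"rz":0}]'
```

```text
t: 6.65
ee_pos: [517.2, -347.3, 187.8]
orientation: [-2.106, -2.329, 0.0]
ft_force: [-0.3, -0.0, 0.2]
width: 87.6
t: 7.4
ee_pos: [517.3, -347.7, 188.4]
orientation: [-2.107, -2.33, 0.0]
ft_force: [-1.1, 0.5, 0.7]
width: 31.4
```

```bash
python3 -m handwheel '[{"gripper":1,"tx":0,"ty":0,"tz":0,"rx":0,"ry":0,"rz":0},{"gripper":1,"tx":0,"ty":0,"tz":0,"rx":0,"ry":0,"rz":0}]'
python3 -m handwheel '[{"gripper":1,"tx":0,"ty":0,"tz":-0.04,"rx":0,"ry":0,"rz":0},{"gripper":1,"tx":0,"ty":0,"tz":-0.04,"rx":0,"ry":0,"rz":0},{"gripper":1,"tx":0,"ty":0,"tz":-0.04,"rx":0,"ry":0,"rz":0},{"gripper":1,"tx":0,"ty":0,"tz":-0.04,"rx":0,"ry":0,"rz":0},{"gripper":1,"tx":0,"ty":0,"tz":0,"rx":0,"ry":0,"rz":0},{"gripper":1,"tx":0,"ty":0,"tz":0,"rx":0,"ry":0,"rz":0}]'
python3 - <<'E'
from h import *
d=shot("wrist");save(d,"w5.png");P=cloud(d);np.savez("w5.npz",P=P,im=d["image"],T=pose(d["obs"]))
E
```

```text
t: 7.65
ee_pos: [517.3, -347.7, 188.4]
orientation: [-2.107, -2.33, 0.0]
ft_force: [-2.4, -0.1, 0.0]
width: 28.8
t: 8.4
ee_pos: [516.9, -347.4, 347.4]
orientation: [-2.106, -2.329, 0.0]
ft_force: [-0.6, 0.5, -2.3]
width: 28.9
```

View pics/w5.png

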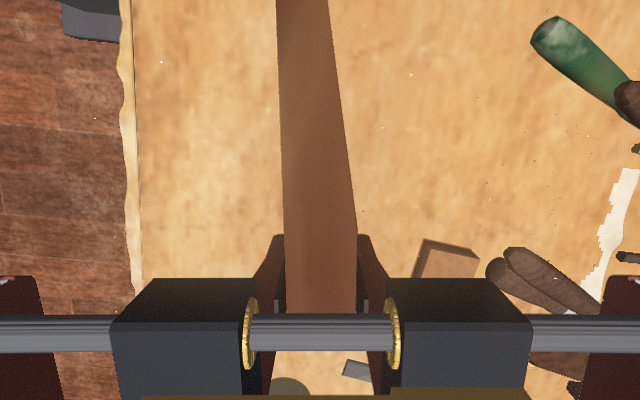

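Held (29 mm opening). Now measure how the wedge sits in the hand.

```bash
python3 - <<'E'
from h import *
a=np.load("w5.npz");P=a["P"];T=a["T"];C=(P-T[:3,3])@T[:3,:3];c=a["im"].astype(int)
m=np.zeros((400,640),bool);m[0:300,265:370]=1
m&=(abs(C[...,2]-147)<10)&(c[...,0]<150)
q=C[m];print(len(q),"plane z=ax+by+c",np.linalg.lstsq(np.c_[q[:,:2],np.ones(len(q))],q[:,2],rcond=None)[0],np.ptp(q[:,0]),q[:,0].min(),q[:,0].max())
e=[]
for x in np.arange(0,110,5):
    s=q[abs(q[:,0]-x)<2.5]
    if len(s)>20:e.append((x,s[:,1].min(),s[:,1].max(),np.median(s[:,2])))
e=np.array(e);print(e)
E
```

```text
20163 plane z=ax+by+c [  0.01   0.01 148.38] 111.9971325259764 -5.40034177039479 106.59679075558161
[[  0.   -15.15  14.15 148.62]
 [  5.   -15.16  14.26 148.62]
 [ 10.   -23.8   20.1  148.52]
 [ 15.   -15.12  13.82 148.68]
 [ 20.   -15.05  13.68 148.7 ]
 [ 25.   -14.86  13.83 148.81]
 [ 30.   -14.73  13.46 148.78]
 [ 35.   -14.84  12.54 148.81]
 [ 40.   -14.81  12.05 148.79]
 [ 45.   -14.86  11.14 148.73]
 [ 50.   -14.88  10.29 148.76]
 [ 55.   -14.86   9.78 148.77]
 [ 60.   -14.91   8.98 148.74]
 [ 65.   -14.8    8.13 148.78]
 [ 70.   -14.89   7.36 148.8 ]
 [ 75.   -14.96   6.53 148.72]
 [ 80.   -14.94   5.76 148.68]
 [ 85.   -15.06   4.99 148.75]
 [ 90.   -15.02   4.24 148.69]
 [ 95.   -15.12   3.54 148.71]
 [100.   -15.22   2.81 148.69]
 [105.   -15.21   2.11 148.76]]
```

The wedge sits square in the hand, straight face at tool y ≈ −14.9, underside at tool z ≈ 188.6 and tip near tool x ≈ 141. Next I'll work out the approach pose above the mouth.

```bash
cat >> h.py <<'E'
TC=np.load("cradle.npy")
def wt(yt,xs,z):
    Rt=np.c_[TC[:3,1],TC[:3,0],-TC[:3,2]]
    p=TC[:3,3]+TC[:3,:3]@np.array([xs,yt,z],float)
    T=np.eye(4);T[:3,:3]=Rt;T[:3,3]=p-Rt@np.array([141.5,-14.9,188.6]);return T
def ws(T=None):
    "wedge tip (xs,yt,z) in cradle, from arm pose"
    T=pose() if T is None else T
    return TC[:3,:3].T@(T[:3,:3]@np.array([141.5,-14.9,188.6])+T[:3,3]-TC[:3,3])
def fc(): return TC[:3,:3].T@ctrl.get_obs()["ft_force"]
E
python3 - <<'E'
from h import *
T0=pose();T1=wt(-85,58,60);print(T1[:3,3]);D=delta(T1)
# translation of tip if first rotate in place then shift
rel=np.linalg.inv(T1[:3,:3])@(T1[:3,3]-T0[:3,3]);print("shift after turn",rel)
E
```

```text
[ 574.2  -120.13  287.12]
shift mm [220.2  80.   59.8] turn deg [-25.11  -0.45   1.57]
shift after turn [222.47  41.54  85.16]
```

```bash
python3 -m handwheel '[{"gripper":1,"tx":0,"ty":0,"tz":0,"rx":-6.28,"ry":-0.11,"rz":0.39},{"gripper":1,"tx":0,"ty":0,"tz":0,"rx":-6.28,"ry":-0.11,"rz":0.39},{"gripper":1,"tx":0,"ty":0,"tz":0,"rx":-6.28,"ry":-0.11,"rz":0.39},{"gripper":1,"tx":0,"ty":0,"tz":0,"rx":-6.28,"ry":-0.11,"rz":0.39},{"gripper":1,"tx":0,"ty":0,"tz":0,"rx":0,"ry":0,"rz":0}]'
python3 -m handwheel '[{"gripper":1,"tx":0.037,"ty":0.007,"tz":0.014,"rx":0,"ry":0,"rz":0},{"gripper":1,"tx":0.037,"ty":0.007,"tz":0.014,"rx":0,"ry":0,"rz":0},{"gripper":1,"tx":0.037,"ty":0.007,"tz":0.014,"rx":0,"ry":0,"rz":0},{"gripper":1,"tx":0.037,"ty":0.007,"tz":0.014,"rx":0,"ry":0,"rz":0},{"gripper":1,"tx":0.037,"ty":0.007,"tz":0.014,"rx":0,"ry":0,"rz":0},{"gripper":1,"tx":0.037,"ty":0.007,"tz":0.014,"rx":0,"ry":0,"rz":0},{"gripper":1,"tx":0,"ty":0,"tz":0,"rx":0,"ry":0,"rz":0},{"gripper":1,"tx":0,"ty":0,"tz":0,"rx":0,"ry":0,"rz":0}]'
python3 - <<'E'
from h import *
print(ws(),fc());delta(wt(-85,58,60))
delta(wt(-75,58,4))
for n in["side","wrist"]:
    d=shot(n);save(d,n+"6.png")
    X=np.array([[58,-85,60],[70,-85,60]]);print(n,proj(d,X@TC[:3,:3].T+TC[:3,3]))
E
```

```text
t: 9.07
ee_pos: [516.4, -347.5, 346.3]
orientation: [1.915, 2.057, 0.456]
ft_force: [-0.4, 0.0, -1.6]
width: 29.2
t: 10.07
ee_pos: [574.8, -121.1, 289.3]
orientation: [1.911, 2.057, 0.455]
ft_force: [-0.0, 0.5, -1.2]
width: 29.3
[ 59.26 -86.23  61.61] [-0.48  0.5  -1.09]
shift mm [ 1.  -1.4  1.8] turn deg [0.02 0.06 0.1 ]
shift mm [11.1 -1.4 57.7] turn deg [0.02 0.06 0.1 ]
side [[295.88 191.  ]
 [292.46 188.73]]
wrist [[281.44 -74.28]
 [310.66 -74.23]]
```

View pics/side6.png

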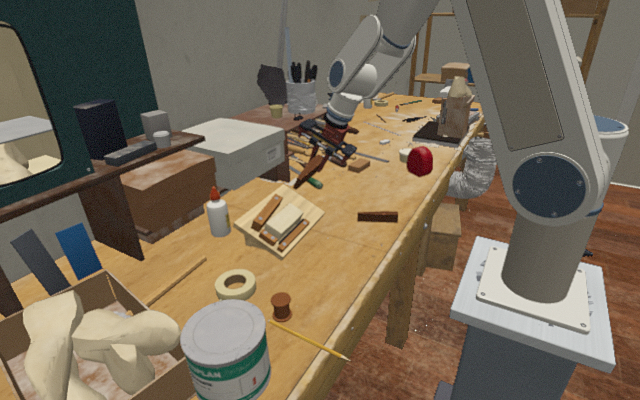

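View pics/wrist6.png

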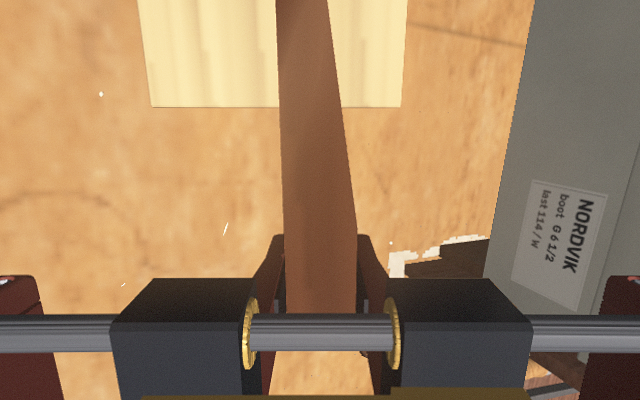

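The side view shows the wedge above the mouth with its tip near (296,187), close to the predicted (296,191). In the wrist view the board's −y edge is at row 107, square to the tool. I'll compare that edge with my cradle fit, then lower.

```bash
python3 - <<'E'
from h import *
d=shot("wrist")
X=np.array([[-34,-158,0],[126,-158,0],[-34,-110,0],[126,-110,0.]]);print(proj(d,X@TC[:3,:3].T+TC[:3,3]))
P=cloud(d);C=(P.reshape(-1,3)-TC[:3,3])@TC[:3,:3]
m=(C[:,1]<-95)&(C[:,1]>-150)&(abs(C[:,2])<12)&(((C[:,0]>-25)&(C[:,0]<20))|((C[:,0]>95)&(C[:,0]<115)));print(m.sum(),np.median(C[m,2]),np.linalg.lstsq(np.c_[C[m,:2],np.ones(m.sum())],C[m,2],rcond=None)[0])
E
python3 -m handwheel '[{"gripper":1,"tx":0.0025,"ty":0,"tz":0.012,"rx":0,"ry":0,"rz":0},{"gripper":1,"tx":0.0025,"ty":0,"tz":0.012,"rx":0,"ry":0,"rz":0},{"gripper":1,"tx":0.0025,"ty":-0.001,"tz":0.012,"rx":0,"ry":0,"rz":0},{"gripper":1,"tx":0.0025,"ty":0,"tz":0.012,"rx":0,"ry":0,"rz":0},{"gripper":1,"tx":0,"ty":0,"tz":0.007,"rx":0,"ry":0,"rz":0},{"gripper":1,"tx":0,"ty":0,"tz":0,"rx":0,"ry":0,"rz":0}]'
python3 - <<'E'
from h import *
print(ws(),fc());delta(wt(-60,57,2))
d=shot("side");save(d,"side7.png",(210,150,350,260),5.5)
E
```

```text
[[149.85 106.68]
 [402.   106.68]
 [138.4   22.81]
 [407.28  23.15]]
10060 -0.02868289269069107 [-0. -0. -0.]
t: 10.98
ee_pos: [596.5, -109.4, 238.9]
orientation: [1.911, 2.056, 0.456]
ft_force: [-0.9, 0.6, -1.6]
width: 29.4
[ 58.59 -76.11   6.36] [-1.46  0.63 -1.09]
shift mm [15.9 -1.5  4.5] turn deg [0.07 0.06 0.05]
```

View pics/side7.png

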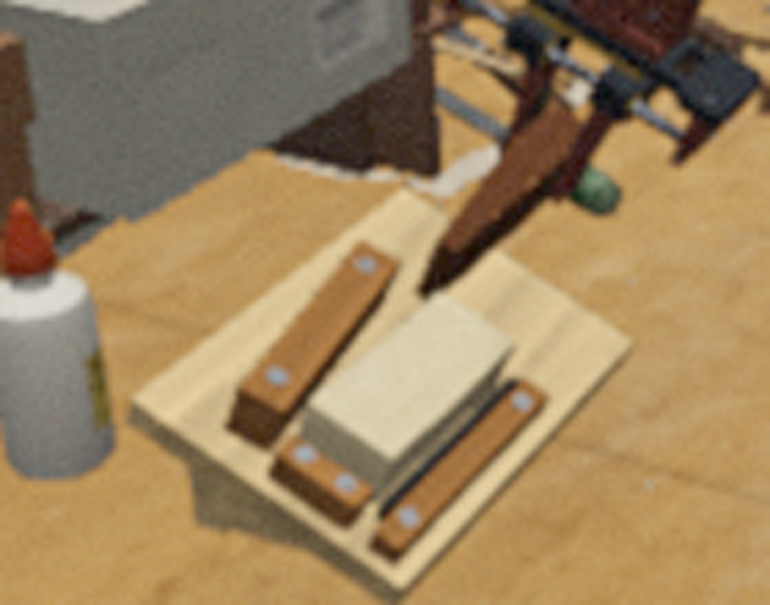

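The fit agrees with the board edge to about 1 px. The side crop shows the tip just outside the mouth, lined up with the gap. Sliding in now.

```bash
python3 -m handwheel '[{"gripper":1,"tx":0.008,"ty":-0.0005,"tz":0.004,"rx":0,"ry":0,"rz":0},{"gripper":1,"tx":0.012,"ty":-0.0005,"tz":0,"rx":0,"ry":0,"rz":0},{"gripper":1,"tx":0.012,"ty":-0.0005,"tz":0,"rx":0,"ry":0,"rz":0},{"gripper":1,"tx":0.012,"ty":-0.0005,"tz":0,"rx":0,"ry":0,"rz":0},{"gripper":1,"tx":0.012,"ty":-0.0005,"tz":0,"rx":0,"ry":0,"rz":0},{"gripper":1,"tx":0,"ty":0,"tz":0,"rx":0,"ry":0,"rz":0},{"gripper":1,"tx":0,"ty":0,"tz":0,"rx":0,"ry":0,"rz":0}]'
python3 - <<'E'
from h import *
print(ws(),fc());delta(wt(15,54,1.))
d=shot("side");save(d,"side8.png",(210,150,350,260),5.5)
E
```

```text
t: 11.9
ee_pos: [591.9, -53.5, 235.0]
orientation: [1.91, 2.055, 0.457]
ft_force: [0.1, -0.3, -0.4]
width: 29.0
[ 56.64 -20.11   3.07] [-0.09 -0.27 -0.4 ]
shift mm [34.9 -2.3  2.2] turn deg [0.15 0.07 0.07]
```

View pics/side8.png

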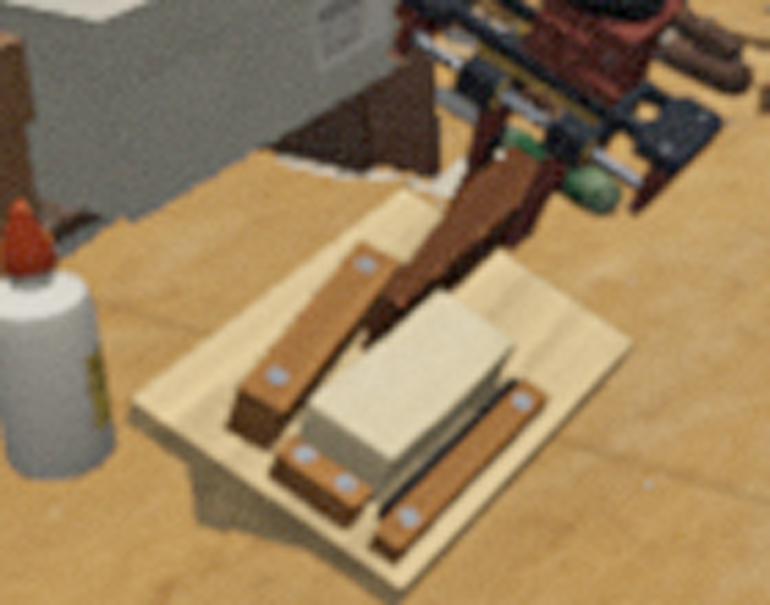

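It's in the gap with no contact. Next I set it down on the board and move further in.

```bash
python3 -m handwheel '[{"gripper":1,"tx":0.008,"ty":-0.0005,"tz":0.001,"rx":0,"ry":0,"rz":0},{"gripper":1,"tx":0.008,"ty":-0.0005,"tz":0.001,"rx":0,"ry":0,"rz":0},{"gripper":1,"tx":0,"ty":0,"tz":0,"rx":0,"ry":0,"rz":0}]'
python3 - <<'E'
from h import *
print(ws(),fc())
E
python3 -m handwheel '[{"gripper":1,"tx":0,"ty":0,"tz":0.001,"rx":0,"ry":0,"rz":0},{"gripper":1,"tx":0,"ty":0,"tz":0,"rx":0,"ry":0,"rz":0}]'
python3 - <<'E'
from h import *
print(ws(),fc())
E
```

```text
t: 12.32
ee_pos: [590.4, -37.1, 232.3]
orientation: [1.91, 2.057, 0.456]
ft_force: [-0.8, -0.5, -1.2]
width: 29.3
[55.03 -3.56  0.81] [-1.27 -0.48 -0.69]
t: 12.58
ee_pos: [591.1, -37.8, 231.6]
orientation: [1.911, 2.055, 0.456]
ft_force: [0.3, -0.0, -0.8]
width: 29.3
[55.5  -4.35 -0.15] [-0.07 -0.03 -0.88]
```

```bash
python3 -m handwheel '[{"gripper":1,"tx":0,"ty":0,"tz":0.0007,"rx":0,"ry":0,"rz":0},{"gripper":1,"tx":0,"ty":0,"tz":0,"rx":0,"ry":0,"rz":0}]'
python3 - <<'E'
from h import *
print(ws(),fc())
E
python3 -m handwheel '[{"gripper":1,"tx":0,"ty":0,"tz":0.0007,"rx":0,"ry":0,"rz":0},{"gripper":1,"tx":0,"ty":0,"tz":0,"rx":0,"ry":0,"rz":0}]'
python3 - <<'E'
from h import *
print(ws(),fc())
E
```

```text
t: 12.82
ee_pos: [591.2, -37.8, 231.5]
orientation: [1.911, 2.055, 0.457]
ft_force: [-3.6, 0.3, 4.0]
width: 29.2
[55.51 -4.4  -0.31] [-1.59  0.56  5.13]
t: 13.08
ee_pos: [591.2, -37.9, 231.4]
orientation: [1.911, 2.055, 0.457]
ft_force: [-9.6, -0.1, 13.6]
width: 29.4
[55.54 -4.42 -0.31] [-2.96  0.55 16.38]
```

Flat on the board. I'll ease the downward force and drive along the gap.

```bash
python3 -m handwheel '[{"gripper":1,"tx":0,"ty":0,"tz":-0.0007,"rx":0,"ry":0,"rz":0},{"gripper":1,"tx":0.006,"ty":-0.0005,"tz":0,"rx":0,"ry":0,"rz":0},{"gripper":1,"tx":0.006,"ty":-0.0005,"tz":0,"rx":0,"ry":0,"rz":0},{"gripper":1,"tx":0.006,"ty":-0.0005,"tz":0,"rx":0,"ry":0,"rz":0},{"gripper":1,"tx":0,"ty":0,"tz":0,"rx":0,"ry":0,"rz":0}]'
python3 - <<'E'
from h import *
print(ws(),fc())
E
```

```text
t: 13.7
ee_pos: [588.9, -20.2, 231.0]
orientation: [1.91, 2.054, 0.457]
ft_force: [-4.0, -3.8, 7.6]
width: 28.8
[54.76 13.17 -0.47] [-0.66 -3.49  8.69]
```

```bash
python3 -m handwheel '[{"gripper":1,"tx":0.004,"ty":-0.0008,"tz":-0.0003,"rx":0,"ry":0,"rz":0},{"gripper":1,"tx":0.004,"ty":-0.0008,"tz":0,"rx":0,"ry":0,"rz":0},{"gripper":1,"tx":0.004,"ty":-0.0006,"tz":0,"rx":0,"ry":0,"rz":0},{"gripper":1,"tx":0,"ty":0,"tz":0,"rx":0,"ry":0,"rz":0}]'
python3 - <<'E'
from h import *
print(ws(),fc(),ctrl.get_obs()["moment"])
d=shot("side");save(d,"side9.png",(210,150,350,260),5.5)
E
```

```text
t: 14.2
ee_pos: [586.0, -7.9, 230.1]
orientation: [1.91, 2.054, 0.457]
ft_force: [-2.0, -1.6, 5.2]
width: 29.4
[52.47 25.82 -0.36] [ 0.27 -1.47  5.57] [-0.17  0.11 -0.09]
```

View pics/side9.png

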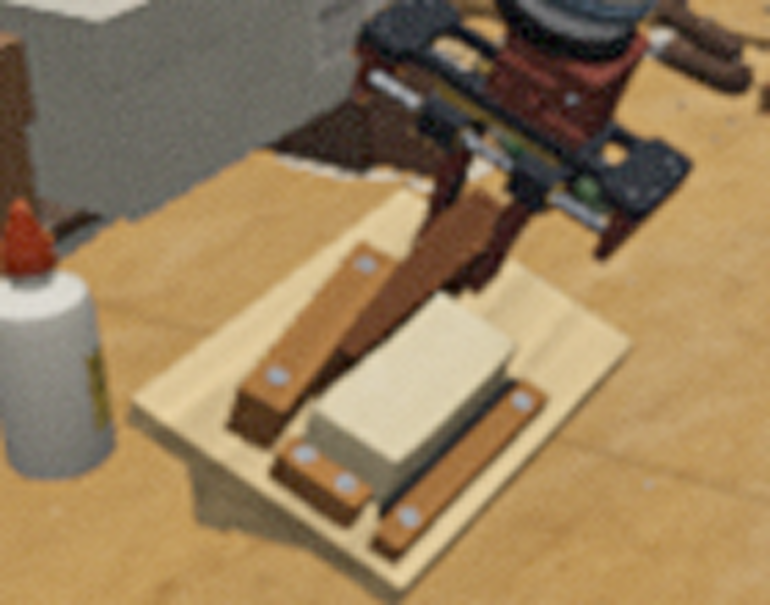

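```bash
python3 -m handwheel '[{"gripper":1,"tx":0.003,"ty":-0.0003,"tz":-0.0001,"rx":0,"ry":0,"rz":0},{"gripper":1,"tx":0.003,"ty":-0.0003,"tz":0,"rx":0,"ry":0,"rz":0},{"gripper":1,"tx":0,"ty":0,"tz":0,"rx":0,"ry":0,"rz":0}]'
python3 - <<'E'
from h import *
print(ws(),fc(),ctrl.get_obs()["moment"])
E
python3 -m handwheel '[{"gripper":1,"tx":0.003,"ty":-0.0004,"tz":0,"rx":0,"ry":0,"rz":0},{"gripper":1,"tx":0,"ty":0,"tz":0,"rx":0,"ry":0,"rz":0}]'
python3 - <<'E'
from h import *
print(ws(),fc(),ctrl.get_obs()["moment"])
E
```

```text
t: 14.62
ee_pos: [584.9, -1.9, 229.8]
orientation: [1.91, 2.054, 0.457]
ft_force: [-1.2, -2.6, 4.6]
width: 29.1
[51.71 31.88 -0.37] [ 0.69 -2.55  4.76] [-0.21  0.02 -0.16]
t: 14.88
ee_pos: [584.4, 0.9, 229.6]
orientation: [1.911, 2.054, 0.457]
ft_force: [-1.6, -5.2, 5.4]
width: 29.4
[51.4  34.63 -0.39] [ 0.5  -5.12  5.67] [-0.4   0.02 -0.36]
```

First touch is near tip y ≈ 33 as expected, with the side force balanced. Driving on.

```bash
cat > s.py <<'E'
from h import *
print("tip",ws(),"F",fc(),"w",ctrl.get_obs()["width"])
E
python3 -m handwheel '[{"gripper":1,"tx":0.002,"ty":-0.0003,"tz":0,"rx":0,"ry":0,"rz":0},{"gripper":1,"tx":0,"ty":0,"tz":0,"rx":0,"ry":0,"rz":0}]'; python3 s.py
python3 -m handwheel '[{"gripper":1,"tx":0.002,"ty":-0.0003,"tz":0,"rx":0,"ry":0,"rz":0},{"gripper":1,"tx":0,"ty":0,"tz":0,"rx":0,"ry":0,"rz":0}]'; python3 s.py
```

```text
t: 15.12
ee_pos: [584.0, 2.5, 229.5]
orientation: [1.911, 2.053, 0.457]
ft_force: [-1.3, -7.6, 5.1]
width: 29.0
tip [51.2  36.24 -0.44] F [ 0.45 -7.44  5.4 ] w 28.996965622157724
t: 15.38
ee_pos: [583.6, 4.1, 229.4]
orientation: [1.911, 2.053, 0.457]
ft_force: [-1.5, -10.2, 5.8]
width: 29.3
tip [51.01 37.83 -0.47] F [  0.47 -10.06   6.2 ] w 29.291562591396424
```

```bash

python3 -m handwheel '[{"gripper":1,"tx":0.002,"ty":-0.0003,"tz":-0.0001,"rx":0,"ry":0,"rz":0},{"gripper":1,"tx":0,"ty":0,"tz":0,"rx":0,"ry":0,"rz":0}]'; python3 s.py
python3 -m handwheel '[{"gripper":1,"tx":0.002,"ty":-0.0003,"tz":0,"rx":0,"ry":0,"rz":0},{"gripper":1,"tx":0,"ty":0,"tz":0,"rx":0,"ry":0,"rz":0}]'; python3 s.py
python3 -m handwheel '[{"gripper":1,"tx":0.002,"ty":-0.0003,"tz":0,"rx":0,"ry":0,"rz":0},{"gripper":1,"tx":0,"ty":0,"tz":0,"rx":0,"ry":0,"rz":0}]'; python3 s.py
```

```text
t: 15.62
ee_pos: [583.2, 5.8, 229.3]
orientation: [1.911, 2.052, 0.457]
ft_force: [-1.5, -13.0, 4.4]
width: 29.2
tip [50.76 39.52 -0.48] F [ -0.37 -12.9    4.99] w 29.150583649937538
t: 15.88
ee_pos: [582.8, 7.4, 229.2]
orientation: [1.911, 2.052, 0.457]
ft_force: [-0.7, -14.5, 4.6]
width: 29.4
tip [50.57 41.05 -0.52] F [  0.34 -14.37   4.9 ] w 29.37636708127079
t: 16.12
ee_pos: [582.5, 9.0, 229.1]
orientation: [1.911, 2.051, 0.457]
ft_force: [-1.2, -18.2, 4.2]
width: 28.9
tip [50.37 42.63 -0.56] F [ -0.52 -18.08   4.87] w 28.93890370390563
```

```bash

python3 -m handwheel '[{"gripper":1,"tx":0.0015,"ty":-0.0002,"tz":-0.0001,"rx":0,"ry":0,"rz":0},{"gripper":1,"tx":0,"ty":0,"tz":0,"rx":0,"ry":0,"rz":0},{"gripper":1,"tx":0,"ty":0,"tz":0,"rx":0,"ry":0,"rz":0},{"gripper":1,"tx":0,"ty":0,"tz":0,"rx":0,"ry":0,"rz":0}]'; python3 s.py
python3 - <<'E'
from h import *
d=shot("side");save(d,"side10.png",(210,150,350,260),5.5)
d=shot("wrist");save(d,"w10.png");np.savez("w10.npz",P=cloud(d),im=d["image"],T=pose(d["obs"]))
E
```

```text
t: 16.62
ee_pos: [582.2, 10.2, 229.1]
orientation: [1.911, 2.051, 0.457]
ft_force: [-0.5, -20.3, 4.0]
width: 29.4
tip [50.22 43.74 -0.52] F [ -0.07 -20.21   4.5 ] w 29.3763141772611
```

View pics/side10.png

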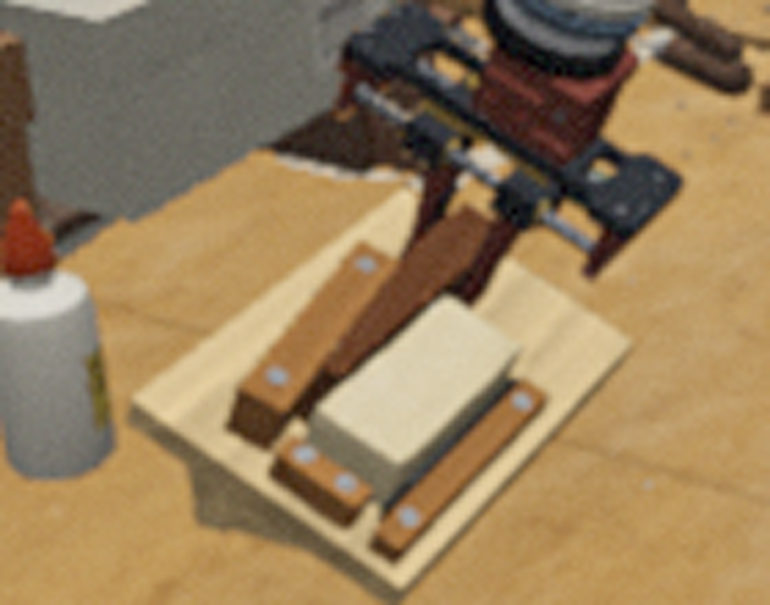

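View pics/w10.png

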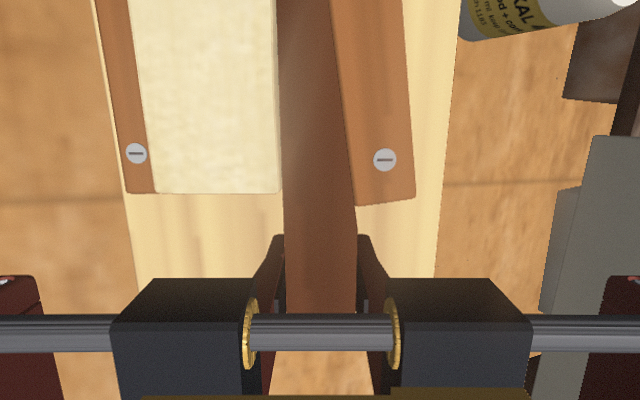

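Clamped at 20 N drive, tip at cradle y ≈ 44. In the wrist view the wedge is flush with the block at column 281 and with the upper cheek. Letting go.

```bash

python3 -m handwheel '[{"gripper":0.4,"tx":0,"ty":0,"tz":0,"rx":0,"ry":0,"rz":0},{"gripper":0.4,"tx":0,"ty":0,"tz":0,"rx":0,"ry":0,"rz":0},{"gripper":0.4,"tx":0,"ty":0,"tz":0,"rx":0,"ry":0,"rz":0},{"gripper":0.4,"tx":0,"ty":0,"tz":0,"rx":0,"ry":0,"rz":0}]'; python3 s.py
python3 -m handwheel '[{"gripper":0.4,"tx":0,"ty":0,"tz":-0.02,"rx":0,"ry":0,"rz":0},{"gripper":0.4,"tx":0,"ty":0,"tz":-0.03,"rx":0,"ry":0,"rz":0},{"gripper":0.4,"tx":0,"ty":0,"tz":-0.03,"rx":0,"ry":0,"rz":0},{"gripper":0.4,"tx":0,"ty":0,"tz":-0.03,"rx":0,"ry":0,"rz":0},{"gripper":0.4,"tx":0,"ty":0,"tz":0,"rx":0,"ry":0,"rz":0}]'
python3 s.py
python3 - <<'E'
from h import *
d=shot("side");save(d,"side11.png",(210,150,350,260),5.5)
d=shot("wrist");save(d,"w11.png");np.savez("w11.npz",P=cloud(d),im=d["image"],T=pose(d["obs"]))
E
```

```text
t: 17.23
ee_pos: [581.6, 12.6, 228.6]
orientation: [1.91, 2.056, 0.456]
ft_force: [-0.5, 0.3, -0.6]
width: 52.8
tip [48.8  46.66 -0.36] F [-0.68  0.37 -0.32] w 52.77183871142494
t: 17.85
ee_pos: [535.1, 9.1, 330.2]
orientation: [1.908, 2.053, 0.459]
ft_force: [1.1, 0.4, -0.9]
width: 52.9
tip [ 50.18  46.41 111.28] F [ 0.66  0.35 -1.26] w 52.89480887362427
```

View pics/w11.png

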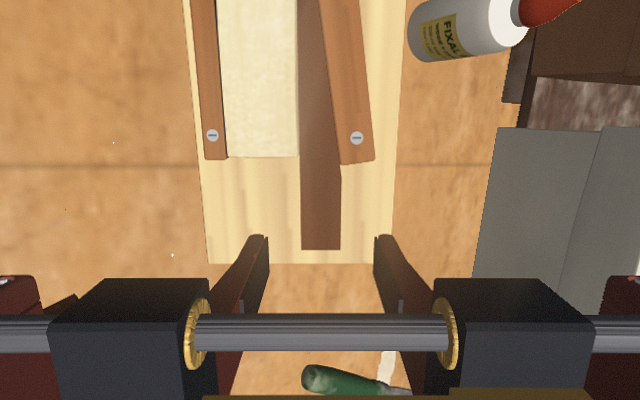

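The wedge stays put after release. Next I measure where the block is now and plan the push.

```bash
cat > blk.py <<'E'
from h import *
import sys
def blk(P,im,v=True):
    C=(P-TC[:3,3])@TC[:3,:3];c=im.astype(int)
    m=(abs(C[...,2]-34.5)<4)&(C[...,0]>-8)&(C[...,0]<60)&(C[...,1]>-75)&(C[...,1]<75)&(c[...,0]>170)&(c[...,2]>120)
    q=C[m];ey=q[:,1].min();o=[]
    for y in np.arange(-50,int(min(q[:,1].max(),65)),10):
        s=q[abs(q[:,1]-y)<3]
        if len(s)>30:o.append((y,np.percentile(s[:,0],.7),np.percentile(s[:,0],99.3)))
    print("z",np.median(q[:,2]),"y",np.percentile(q[:,1],[.3,99.7]));print(np.array(o))
a=np.load(sys.argv[1]);blk(a["P"],a["im"])
E
python3 blk.py w11.npz; python3 blk.py w3.npz
python3 - <<'E'
from h import *
Rt=np.c_[TC[:3,1],TC[:3,0],-TC[:3,2]]
for x,y,z in[(-26,0,70),(-26,0,20)]:
    T=np.eye(4);T[:3,:3]=Rt;T[:3,3]=TC[:3,3]+TC[:3,:3]@np.array([x,y,z])-Rt@[0,0,182];delta(T)
E
```

```text
z 34.312073196683464 y [-57.87  39.4 ]
[[-50.    -0.87  47.6 ]
 [-40.    -0.94  47.18]
 [-30.    -1.24  47.26]
 [-20.    -1.41  46.82]
 [-10.    -1.21  47.04]
 [  0.    -0.87  47.24]
 [ 10.    -0.96  47.48]
 [ 20.    -1.01  47.67]
 [ 30.    -0.26  47.93]]
z 34.33759705162232 y [-58.22  60.2 ]
[[-50.     3.64  51.74]
 [-40.     4.08  51.75]
 [-30.     3.05  51.59]
 [-20.     3.44  51.1 ]
 [-10.     3.84  51.6 ]
 [  0.     4.09  51.63]
 [ 10.     2.65  52.07]
 [ 20.     3.12  52.36]
 [ 30.     3.81  52.75]
 [ 40.     4.33  52.74]
 [ 50.     4.66  53.55]]
shift mm [ 94.9 -89.5  46. ] turn deg [0.15 0.07 0.05]
shift mm [ 95.  -89.6  96. ] turn deg [0.15 0.07 0.05]
```

View pics/side11.png

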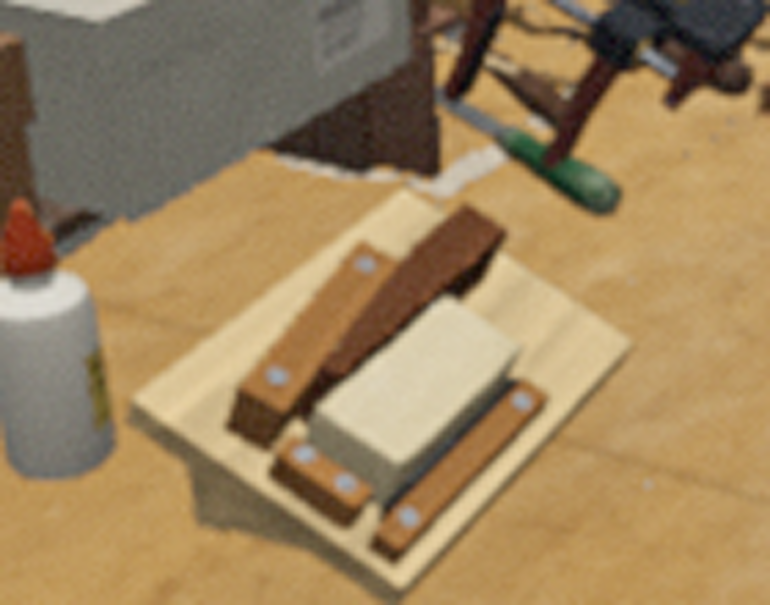

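```bash

python3 -m handwheel '[{"gripper":1,"tx":0.024,"ty":-0.0225,"tz":0.01,"rx":0,"ry":0,"rz":0},{"gripper":1,"tx":0.024,"ty":-0.0225,"tz":0.01,"rx":0,"ry":0,"rz":0},{"gripper":1,"tx":0.024,"ty":-0.0225,"tz":0.01,"rx":0,"ry":0,"rz":0},{"gripper":1,"tx":0.023,"ty":-0.0225,"tz":0.01,"rx":0,"ry":0,"rz":0},{"gripper":1,"tx":0,"ty":0,"tz":0,"rx":0,"ry":0,"rz":0},{"gripper":1,"tx":0,"ty":0,"tz":0,"rx":0,"ry":0,"rz":0},{"gripper":1,"tx":0,"ty":0,"tz":0,"rx":0,"ry":0,"rz":0},{"gripper":1,"tx":0,"ty":0,"tz":0,"rx":0,"ry":0,"rz":0}]'
cat > f.py <<'E'
from h import *
T=pose();print("fingertip cradle",TC[:3,:3].T@(T[:3,:3]@[0,0,182]+T[:3,3]-TC[:3,3]),"F",fc())
E
python3 f.py
python3 - <<'E'
from h import *
d=shot("side");save(d,"side12.png",(210,130,370,260),4.8)
d=shot("wrist");save(d,"w12.png")
E
```

```text
t: 18.95
ee_pos: [467.8, 94.5, 257.5]
orientation: [1.911, 2.052, 0.455]
ft_force: [0.1, -0.3, 0.4]
width: 0.1
fingertip cradle [-21.18  -5.48  78.05] F [ 0.21 -0.3   0.35]
```

View pics/side12.png

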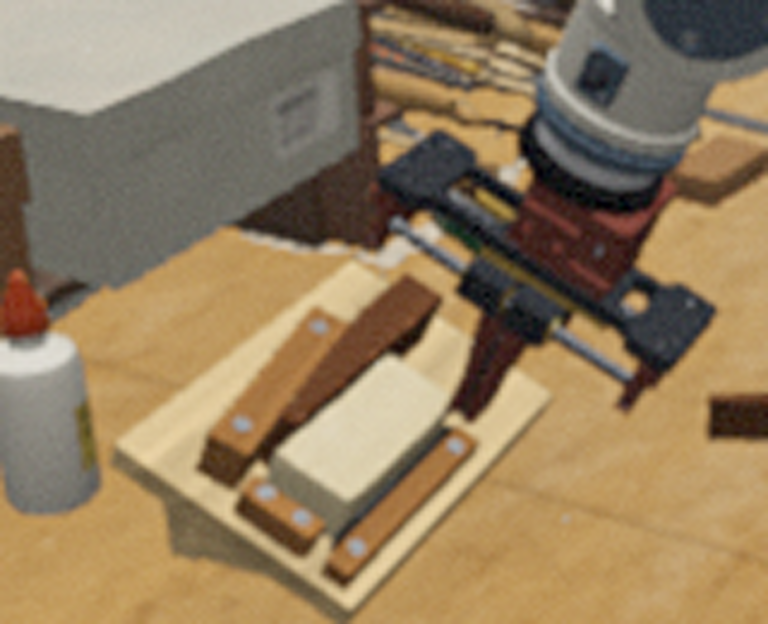

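View pics/w12.png

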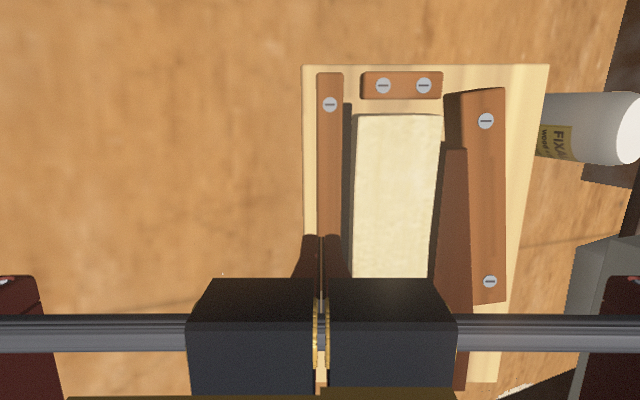

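```bash

python3 -m handwheel '[{"gripper":1,"tx":0.005,"ty":-0.005,"tz":0.012,"rx":0,"ry":0,"rz":0},{"gripper":1,"tx":0,"ty":-0.001,"tz":0.012,"rx":0,"ry":0,"rz":0},{"gripper":1,"tx":0,"ty":0,"tz":0.012,"rx":0,"ry":0,"rz":0},{"gripper":1,"tx":0,"ty":0,"tz":0.01,"rx":0,"ry":0,"rz":0},{"gripper":1,"tx":0,"ty":0,"tz":0.008,"rx":0,"ry":0,"rz":0},{"gripper":1,"tx":0,"ty":0,"tz":0.003,"rx":0,"ry":0,"rz":0},{"gripper":1,"tx":0,"ty":0,"tz":0,"rx":0,"ry":0,"rz":0}]'; python3 f.py
python3 - <<'E'
from h import *
d=shot("side");save(d,"side13.png",(210,130,370,260),4.8)
d=shot("wrist");save(d,"w13.png");np.savez("w13.npz",P=cloud(d),im=d["image"])
E
```

```text
t: 19.92
ee_pos: [492.3, 108.2, 213.7]
orientation: [1.918, 2.055, 0.423]
ft_force: [-1.0, 0.5, 0.1]
width: 0.8
fingertip cradle [-19.95   3.88  27.71] F [-0.82  0.54  0.49]
```

View pics/side13.png

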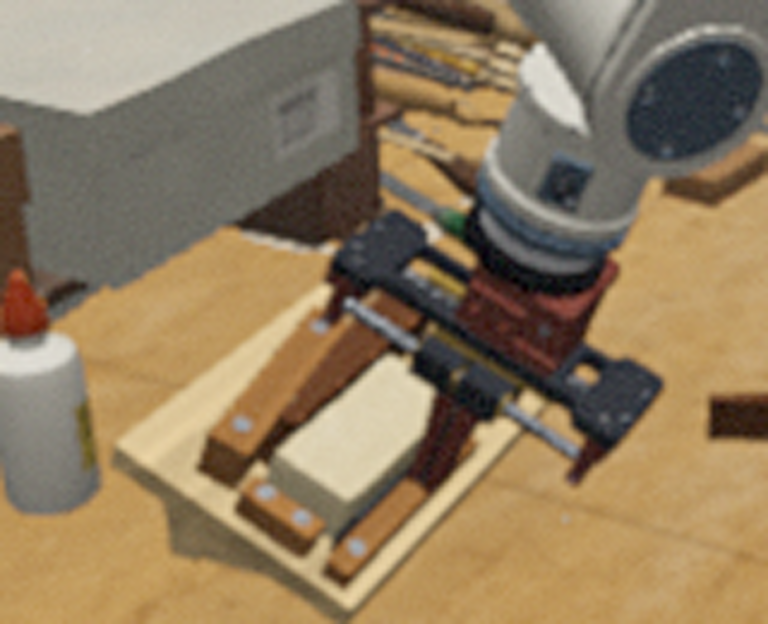

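View pics/w13.png

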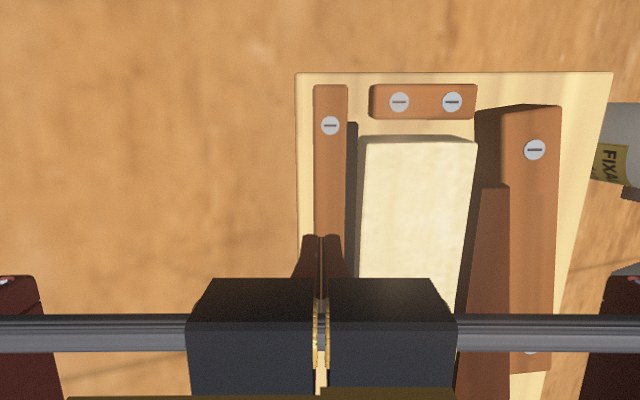

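```bash
python3 - <<'E'
from h import *
print(ctrl.get_obs()["qpos"]);T=pose();print(TC[:3,:3].T@T[:3,:3])
E
```

```text
[ 0.21  0.54  2.1  -0.77  0.11  0.9 ]
[[-0.    1.   -0.01]
 [ 1.    0.   -0.02]
 [-0.02 -0.01 -1.  ]]
```

Joint 5 is at its lower limit (0.11), which stops the descent at z ≈ 28. I'll make the tool slightly more upright, which frees the wrist, and go down a little.

```bash

python3 -m handwheel '[{"gripper":1,"tx":0,"ty":0.004,"tz":0,"rx":1.5,"ry":0,"rz":0},{"gripper":1,"tx":0,"ty":0.003,"tz":0.003,"rx":1,"ry":0,"rz":0},{"gripper":1,"tx":0,"ty":0,"tz":0.003,"rx":0,"ry":0,"rz":0},{"gripper":1,"tx":0,"ty":0,"tz":0,"rx":0,"ry":0,"rz":0}]'; python3 f.py
python3 - <<'E'
from h import *
print(ctrl.get_obs()["qpos"]);T=pose();print(TC[:3,:3].T@T[:3,:3])
E
```

```text
t: 20.52
ee_pos: [500.7, 108.8, 210.8]
orientation: [1.943, 2.081, 0.381]
ft_force: [0.8, -0.5, 0.3]
width: 0.8
fingertip cradle [-21.47   3.79  21.78] F [ 0.78 -0.58 -0.06]
[ 0.21  0.56  2.08 -0.46  0.15  0.58]
[[-0.    1.   -0.06]
 [ 1.   -0.   -0.02]
 [-0.02 -0.06 -1.  ]]
```

```bash

python3 -m handwheel '[{"gripper":1,"tx":0,"ty":0.002,"tz":0,"rx":0,"ry":0,"rz":0},{"gripper":1,"tx":0,"ty":0.001,"tz":0,"rx":0,"ry":0,"rz":0},{"gripper":1,"tx":0,"ty":0,"tz":0,"rx":0,"ry":0,"rz":0}]'; python3 f.py
python3 -m handwheel '[{"gripper":1,"tx":0,"ty":0.0015,"tz":0,"rx":0,"ry":0,"rz":0},{"gripper":1,"tx":0,"ty":0,"tz":0,"rx":0,"ry":0,"rz":0}]'; python3 f.py
python3 -m handwheel '[{"gripper":1,"tx":0,"ty":0.001,"tz":0,"rx":0,"ry":0,"rz":0},{"gripper":1,"tx":0,"ty":0,"tz":0,"rx":0,"ry":0,"rz":0}]'; python3 f.py
```

```text
t: 20.9
ee_pos: [503.8, 109.0, 212.2]
orientation: [1.943, 2.08, 0.381]
ft_force: [-1.2, -1.2, 0.4]
width: 0.4
fingertip cradle [-18.03   3.86  21.69] F [-1.01 -1.15  0.93]
t: 21.15
ee_pos: [505.2, 109.1, 212.7]
orientation: [1.943, 2.08, 0.381]
ft_force: [0.2, 0.2, -0.9]
width: 0.3
fingertip cradle [-16.53   3.87  21.56] F [-0.15  0.16 -0.9 ]
t: 21.4
ee_pos: [506.1, 109.2, 213.0]
orientation: [1.943, 2.081, 0.381]
ft_force: [-0.6, -0.8, 0.5]
width: 0.5
fingertip cradle [-15.65   3.87  21.49] F [-0.36 -0.73  0.67]
```

```bash

python3 -m handwheel '[{"gripper":1,"tx":0,"ty":0.001,"tz":0,"rx":0,"ry":0,"rz":0},{"gripper":1,"tx":0,"ty":0,"tz":0,"rx":0,"ry":0,"rz":0}]'; python3 f.py
python3 -m handwheel '[{"gripper":1,"tx":0,"ty":0.001,"tz":0,"rx":0,"ry":0,"rz":0},{"gripper":1,"tx":0,"ty":0,"tz":0,"rx":0,"ry":0,"rz":0}]'; python3 f.py
```

```text
t: 21.65
ee_pos: [507.1, 109.3, 213.4]
orientation: [1.943, 2.08, 0.381]
ft_force: [0.1, -1.2, 0.7]
width: 0.7
fingertip cradle [-14.59   3.85  21.43] F [ 0.33 -1.19  0.63]
t: 21.9
ee_pos: [508.0, 109.3, 213.8]
orientation: [1.943, 2.081, 0.381]
ft_force: [-0.0, -0.5, -0.2]
width: 0.5
fingertip cradle [-13.6    3.85  21.37] F [-0.13 -0.55 -0.11]
```

```bash

python3 -m handwheel '[{"gripper":1,"tx":0,"ty":0.001,"tz":0,"rx":0,"ry":0,"rz":0},{"gripper":1,"tx":0,"ty":0,"tz":0,"rx":0,"ry":0,"rz":0}]'; python3 f.py
python3 -m handwheel '[{"gripper":1,"tx":0,"ty":0.001,"tz":0,"rx":0,"ry":0,"rz":0},{"gripper":1,"tx":0,"ty":0,"tz":0,"rx":0,"ry":0,"rz":0}]'; python3 f.py
python3 - <<'E'
from h import *
d=shot("side");save(d,"side14.png",(240,170,340,250),7)
E
```

```text
t: 22.15
ee_pos: [508.9, 109.4, 214.1]
orientation: [1.943, 2.081, 0.381]
ft_force: [-0.2, -0.1, 0.8]
width: 0.2
fingertip cradle [-12.59   3.86  21.31] F [ 0.12 -0.04  0.78]
t: 22.4
ee_pos: [509.7, 109.5, 214.4]
orientation: [1.943, 2.081, 0.38]
ft_force: [-0.5, 0.5, 0.3]
width: 0.4
fingertip cradle [-11.88   3.83  21.24] F [-0.3   0.5   0.42]
```

View pics/side14.png

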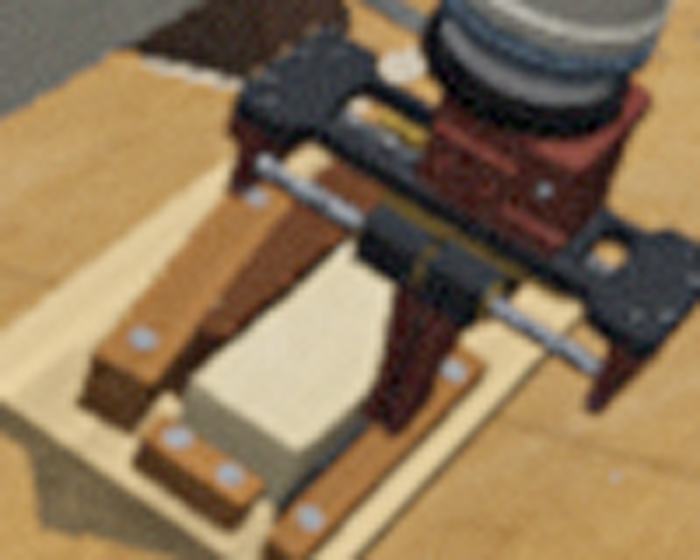

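The side view shows the fingertips just short of the block's lower side, above the cheek. Continuing in small steps.

```bash

python3 -m handwheel '[{"gripper":1,"tx":0,"ty":0.001,"tz":0,"rx":0,"ry":0,"rz":0},{"gripper":1,"tx":0,"ty":0,"tz":0,"rx":0,"ry":0,"rz":0}]'; python3 f.py
python3 -m handwheel '[{"gripper":1,"tx":0,"ty":0.001,"tz":0,"rx":0,"ry":0,"rz":0},{"gripper":1,"tx":0,"ty":0,"tz":0,"rx":0,"ry":0,"rz":0}]'; python3 f.py
```

```text
t: 22.7
ee_pos: [510.0, 109.5, 214.5]
orientation: [1.944, 2.082, 0.379]
ft_force: [-4.4, 1.0, 0.5]
width: 0.2
fingertip cradle [-11.78   3.78  21.2 ] F [-3.74  1.36  2.25]
t: 22.95
ee_pos: [510.3, 109.5, 214.6]
orientation: [1.944, 2.082, 0.377]
ft_force: [-8.0, 2.0, 1.6]
width: 0.6
fingertip cradle [-11.79   3.71  21.2 ] F [-6.38  2.59  4.75]
```

```bash

python3 -m handwheel '[{"gripper":1,"tx":0,"ty":0.0012,"tz":0,"rx":0,"ry":0,"rz":0},{"gripper":1,"tx":0,"ty":0,"tz":0,"rx":0,"ry":0,"rz":0}]'; python3 f.py
python3 -m handwheel '[{"gripper":1,"tx":0,"ty":0,"tz":0,"rx":0,"ry":0,"rz":0}]';python3 f.py
```

```text
t: 23.2
ee_pos: [510.6, 109.6, 214.7]
orientation: [1.945, 2.083, 0.375]
ft_force: [-11.0, 3.5, 3.5]
width: 0.6
fingertip cradle [-11.76   3.71  21.2 ] F [-8.27  4.27  7.66]
t: 23.32
ee_pos: [510.6, 109.6, 214.7]
orientation: [1.945, 2.084, 0.375]
ft_force: [-10.7, 3.8, 2.5]
width: 0.5
fingertip cradle [-11.77   3.7   21.19] F [-8.39  4.57  6.67]
```

```bash

python3 -m handwheel '[{"gripper":1,"tx":0.0004,"ty":0.0006,"tz":-0.0002,"rx":0,"ry":0,"rz":0},{"gripper":1,"tx":0,"ty":0,"tz":0,"rx":0,"ry":0,"rz":0}]'; python3 f.py
python3 -m handwheel '[{"gripper":1,"tx":0,"ty":0,"tz":0,"rx":0,"ry":0,"rz":0},{"gripper":1,"tx":0,"ty":0,"tz":0,"rx":0,"ry":0,"rz":0}]';python3 f.py
python3 -m handwheel '[{"gripper":1,"tx":0,"ty":0,"tz":0,"rx":0,"ry":0,"rz":0},{"gripper":1,"tx":0,"ty":0,"tz":0,"rx":0,"ry":0,"rz":0},{"gripper":1,"tx":0,"ty":0,"tz":0,"rx":0,"ry":0,"rz":0}]';python3 f.py
```

```text
t: 23.58
ee_pos: [510.8, 109.7, 214.9]
orientation: [1.946, 2.084, 0.373]
ft_force: [-10.8, 1.4, 0.4]
width: 0.3
fingertip cradle [-11.77   3.73  21.24] F [-9.49  2.2   4.89]
t: 23.82
ee_pos: [510.8, 109.7, 214.8]
orientation: [1.946, 2.084, 0.373]
ft_force: [-10.2, 1.5, 1.3]
width: 0.7
fingertip cradle [-11.79   3.74  21.24] F [-8.59  2.28  5.41]
t: 24.2
ee_pos: [510.8, 109.7, 214.8]
orientation: [1.946, 2.084, 0.373]
ft_force: [-10.7, 1.6, 0.9]
width: 0.5
fingertip cradle [-11.77   3.75  21.23] F [-9.15  2.37  5.24]
```

Slope component is about 9.1 N (10.8 N total) and the fingertip isn't moving. I'll trim to 10 N along the slope and hold.

```bash

python3 -m handwheel '[{"gripper":1,"tx":0.0002,"ty":0.0004,"tz":-0.0002,"rx":0,"ry":0,"rz":0},{"gripper":1,"tx":0,"ty":0,"tz":0,"rx":0,"ry":0,"rz":0}]'; python3 f.py
python3 -m handwheel '[{"gripper":1,"tx":0,"ty":0,"tz":0,"rx":0,"ry":0,"rz":0},{"gripper":1,"tx":0,"ty":0,"tz":0,"rx":0,"ry":0,"rz":0}]';python3 f.py
python3 -m handwheel '[{"gripper":1,"tx":0,"ty":0,"tz":0,"rx":0,"ry":0,"rz":0},{"gripper":1,"tx":0,"ty":0,"tz":0,"rx":0,"ry":0,"rz":0}]';python3 f.py
```

```text
t: 24.45
ee_pos: [510.9, 109.8, 214.9]
orientation: [1.946, 2.084, 0.372]
ft_force: [-11.6, 0.3, -0.9]
width: 0.5
fingertip cradle [-11.76   3.77  21.28] F [-10.89   1.14   4.09]
t: 24.7
ee_pos: [510.9, 109.8, 214.9]
orientation: [1.946, 2.084, 0.372]
ft_force: [-9.8, 1.3, -0.3]
width: 0.4
fingertip cradle [-11.78   3.76  21.27] F [-8.89  1.99  3.77]
t: 24.95
ee_pos: [510.9, 109.8, 215.0]
orientation: [1.946, 2.084, 0.372]
ft_force: [-10.2, 0.9, -0.9]
width: 0.4
fingertip cradle [-11.77   3.75  21.29] F [-9.52  1.67  3.45]
```

About 10 N held for over half a second with the fingertip still (x = −11.77). Backing off and lifting.

```bash

python3 -m handwheel '[{"gripper":1,"tx":0,"ty":-0.004,"tz":0,"rx":0,"ry":0,"rz":0},{"gripper":1,"tx":0,"ty":-0.006,"tz":-0.002,"rx":0,"ry":0,"rz":0},{"gripper":1,"tx":0,"ty":0,"tz":-0.015,"rx":0,"ry":0,"rz":0},{"gripper":1,"tx":0,"ty":0,"tz":-0.03,"rx":0,"ry":0,"rz":0},{"gripper":1,"tx":0,"ty":0,"tz":-0.04,"rx":0,"ry":0,"rz":0},{"gripper":1,"tx":0,"ty":0,"tz":-0.04,"rx":0,"ry":0,"rz":0},{"gripper":1,"tx":-0.02,"ty":0,"tz":-0.02,"rx":0,"ry":0,"rz":0}]'
python3 -m handwheel '[{"gripper":1,"tx":-0.045,"ty":0.01,"tz":-0.01,"rx":0,"ry":0,"rz":0},{"gripper":1,"tx":-0.045,"ty":0.01,"tz":-0.01,"rx":0,"ry":0,"rz":0},{"gripper":1,"tx":-0.04,"ty":0.01,"tz":0,"rx":0,"ry":0,"rz":0},{"gripper":1,"tx":0,"ty":0,"tz":0,"rx":0,"ry":0,"rz":0},{"gripper":1,"tx":0,"ty":0,"tz":0,"rx":0,"ry":0,"rz":0}]'
python3 f.py
python3 - <<'E'
from h import *
d=shot("side");save(d,"side15.png")
d=shot("wrist");save(d,"w15.png");np.savez("w15.npz",P=cloud(d),im=d["image"])
E
python3 blk.py w15.npz
```

```text
t: 25.82
ee_pos: [451.2, 88.9, 352.0]
orientation: [1.939, 2.08, 0.386]
ft_force: [0.2, -0.3, -0.4]
width: 0.6
t: 26.45
ee_pos: [479.9, -39.4, 381.5]
orientation: [1.944, 2.08, 0.381]
ft_force: [-0.5, -0.3, -0.2]
width: 0.4
fingertip cradle [  22.16 -142.55  189.75] F [-0.54 -0.23  0.08]
z 34.34126624407219 y [-58.12   7.24]
[[-50.    -1.29  47.19]
 [-40.    -1.21  46.83]
 [-30.    -1.03  46.5 ]
 [-20.    -0.88  46.11]
 [-10.    -1.56  46.62]
 [  0.    -1.35  46.95]]
```

View pics/side15.png

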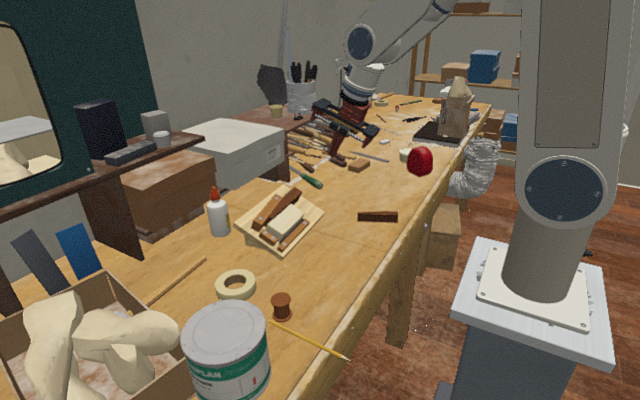

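View pics/w15.png

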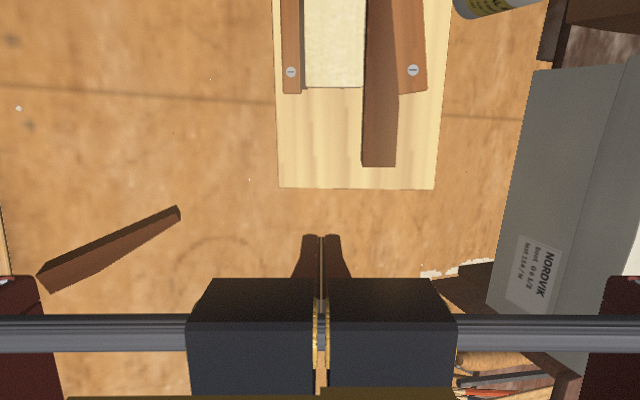

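Block unmoved, wedge in place, bystanders where they were. One last check of the wedge's tail end before and after the push, and then I hand in.

```bash
python3 - <<'E'
from h import *
for f in("w11.npz","w15.npz"):
    a=np.load(f);C=(a["P"]-TC[:3,3])@TC[:3,:3];c=a["im"].astype(int)
    m=(abs(C[...,2]-40)<4)&(C[...,0]>40)&(C[...,0]<90)&(C[...,1]<-75)&(C[...,1]>-150)&(c[...,0]<140);q=C[m]
    print(f,len(q),np.percentile(q,[.5,50,99.5],axis=0).round(1).tolist())
ctrl.close_job()
E
```

```text
w11.npz 2649 [[50.1, -126.1, 38.4], [63.7, -99.4, 40.1], [77.9, -75.2, 41.7]]
w15.npz 1538 [[49.2, -126.2, 37.9], [60.2, -98.6, 40.0], [77.3, -75.2, 42.0]]
the job is handed in; nothing more can be done
```

The block is clamped by the large wedge, the hold was proved at about 10 N, and I handed the job in at roughly 26.5 s of the 72 s allowed. No verdict was reported.

**Clamping:** I gripped the larger of the two wedges by the tail and laid it flat on the board, straight face towards the block. I then drove it in along the gap to about 20 N, with its tip at cradle y ≈ 44 mm, and let go. The block went back against the rubber strip.

**Proof push:** With the closed fingertips I pushed the block's lower side. The force along the slope read 8.6 to 10.9 N, averaging about 9.5 N, for more than half a second. The fingertips stayed within about 0.03 mm throughout.

**Last checks:**
- **Wedge:** its tail end read −126.1 mm before the push and −126.2 mm after.
- **Block:** most edge readings before and after agree within about 0.5 mm; the largest difference was 0.8 mm. All of that is within the scatter of the camera depth.
- **Bystanders:** in the final side view the tape roll, the spool and the sanding block are where they were.

**Deviations:**
- Joint 5 reached the end of its range while I was getting into position for the push. I pushed with the tool about 3 degrees off square, so there was a sideways force of up to about 8 N while the push built up and about 4 N in the final hold.
- I pressed the wedge onto the board with about 16 N for a moment before easing off.

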